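Unclip the craft tote, show the tree, pack the paints away

ROBOT

A 6-joint arm with a two-finger parallel gripper is mounted at the origin on the work surface. World frame = base frame: x ahead of the robot, y to its left, z up, the work surface at z = 0. Lengths are in mm, angles in rad, forces in N, time in s.
With the tool pointing down it reaches from about 350 to 775 mm from the base axis. Payload 7.3 kg.
Tool frame: the origin (TCP) lies at the very end of the fingers, on their centre line; the grasp point (between the pads) lies 19 mm behind it; z points along the fingers, y is the line along which they close (so a half turn about z gives the same grasp; the last joint's range is limited). The gripper opens to 92 mm and grips with 3 to 60 N. Pads are 19 mm wide; open, the fingers measure 130 mm over their backs; the gripper's body (75 mm by 190 mm) begins 47 mm behind the grasp point.
Start: joints at [-1.367, 0.342, 1.524, -0, 1.275, -0.146], TCP at [179.946, -493.218, 226.741] pointing down, gripper open.
Joint ranges: [-2.53, 2.53], [-0.77, 2.02], [0.04, 2.7], [-1, 4.14], [0.28, 2.66], [-3.11, 3.11]. Speed limits (rad/s): [2.57, 2.57, 3.14, 3.14, 3.14, 3.14].

INTERFACE

Orientations are given as [roll, pitch, yaw] about the fixed x, y, z axes, in that order (R = Rz(yaw) Ry(pitch) Rx(roll)).
In Python, from plant import * gives the robot as it stands.
- The arm moves only by the tool arm_command, never from a script. Its arguments are lists of equal length, an entry for each row: "gripper": the finger opening in mm, from 0 to 91.8; "dp": the shift along the tool's x, y, z in units of 25 mm (1.0 is 25 mm), a list of three; "twist": the turn about the tool's z in units of 5 degrees (1.0 is 5 degrees). A call has exactly 5 rows; each row shifts and turns the commanded pose from where the row before left it, along the tool's axes as they then stand; what a row does not reach is not made up. A row lasts 1/8 s, in which the tool goes at most 62.5 mm and 10.7 degrees, less where a joint would pass 70% of its speed; a pose out of reach is approached as far as the arm can. A call is refused whole if a number of a shift passes 1 or a number of a turn 1, either way. A call with a gripper value outside its range is refused whole. The fingers move at their own pace and stop on an object; the grip force is fixed at half the most. Time passes only in rows, so rows that do not move let the fingers close, or fill a call up. It gives the time, the measured TCP pose, the force, the opening and the grip force at its end, in the units of the state.
- get_obs(): the state, without advancing time (a new reading comes with each control period).
- capture(name): name is "side" or "top" or "wrist"; returns the picture (480x640x3 uint8, red, green, blue); there is no depth.
- get_calibration(name): a dict with "mtx" (3x3 intrinsics, pixels), "dist_coeffs" ([k1, k2, p1, p2, k3] as OpenCV has them; the pictures are not rectified), "position" and "attitude" of the camera in the world; the wrist camera has in their place "mount" (4x4, takes a point from camera to tool coordinates, whose origin is the TCP and whose axes are the flange's). Camera axes: x right, y down, z forward; pixel columns grow to the right and rows downward; lengths in mm; the calibration is good to about 2 mm. A picture is of the moment at which its call begins: read the wrist's pose just before it. get_calibration takes no time and is no camera call.
- close_job(): hands the job in; it is judged then, once.
The state is a dict: "time": time; "joint_positions": joint angles; "dq": joint speeds; "tau": joint torques, N m; "tool_pos": TCP position; "tcp_rot": TCP orientation; "contact_force": force on the tool from outside, world axes, zero at the start; "moment": the same for the moment, N m; "grip_width": finger opening in mm; "finger_force": force on a finger pad.
Only numpy, scipy, OpenCV 4.12 (cv2) and the standard library are available. Lean on these libraries where they do the work, as an engineer would, in place of code of your own. Each camera call takes 0.05 s, during which the arm holds its last target. There are 200 camera calls.

TASK

Flip the spring clips on both sides of the storage tote open, and only then lift off its lid and lay it flat on the green cutting mat. Take the little wooden tree out of the tote and stand it gently on the middle of the log slice so that it stays standing by itself, and stand every paint jar from the table upright inside the tote. When all that is done, put the lid squarely back down on the tote (the clips need not be shut again); do not disturb the tape roll, the pencil cup or the cardboard block.

Things in the scene. Friction and masses are not known exactly. Their poses are not given: they have to be found in the camera images.
- tote: Pale blue open storage tote fixed to the table, outside 230 (own x) x 160 (own y) x 100 mm high, walls and floor 5 mm thick, hollow inside 220 x 150 mm. Origin at the centre of its underside, z up. Its clips sit in the middle of its +y and -y sides and, open, stand out up to 60 mm from the wall.
- clip_left (a joint): Orange spring clip, 44 mm wide, hinged on the tote wall; 0 = shut, hooked 10 mm over the lid's edge; grows as it swings outward and down, to 1.25 rad = fully open. Over-centre spring: resists up to about 0.5 rad, then snaps by itself to 1.25 and stays there. This one is on the tote's own +y side.
- clip_right (a joint): The same kind of clip with the same joint values, on the tote's own -y side.
- clip_left_tab (a point): Top of the left clip's tab, to be pushed straight down: a ledge 44 mm long, 5 mm thick, ending 46 mm outside the hinge line (itself 8 mm outside the wall, 82 mm up). The point is 36 mm outside the hinge line and, shut, 112 mm above the table; it moves with the clip. Takes 8 to 14 N; pushed down 15 to 22 mm the clip snaps open. x along the hinge; y outward when shut.
- clip_right_tab (a point): The same point on the right clip's tab.
- lid: White loose lid, 0.3 kg, plate 234 (own x) x 164 (own y) x 6 mm; origin at the centre of the plate's underside, which rests on the tote rim (100 mm over the tote's origin, axes parallel). Below the plate a 209 x 139 x 6 mm step drops into the tote with about 5 mm play all round; laid on a flat surface, the lid rests on this step, its origin 6 mm above the surface.
- lid_grip (a point): Grip point of the lid's blue ridge handle: 30 mm over the plate's underside, at the lid's centre. The handle is 100 mm long (lid's x), 16 mm wide (lid's y) and rises 36 mm from the plate's upper face (42 mm over its underside).
- mat: Green cutting mat lying on the table, 220 (x) x 290 (y) x 2 mm, fixed; origin at the centre of its underside. The lid is laid here, its centre near the mat's centre, either way round.
- tree_crown (a point): Centre of the green crown of a turned wooden tree, 60 g, top-heavy: total height 80 mm, crown a cylinder 38 mm dia. x 40 mm (the top half), trunk 12 mm dia., foot disc only 24 mm dia. x 6 mm. The point is on the axis, 60 mm above the foot's underside. z is the tree's axis. It starts standing on the tote's floor, its axis at least 45 mm from the walls.
- slice_top (a point): Centre of the upper face of a fixed bark-edged log slice, 110 mm dia., 18 mm high.
- jar1_mid (a point): Centre (29 mm up) of a closed paint jar, red with a white screw cap, cylinder 52 mm dia. x 58 mm, 120 g, heavy at the foot, standing on the table; may be absent (None).
- jar2_mid (a point): Centre (29 mm up) of a closed paint jar, yellow with a white screw cap, cylinder 52 mm dia. x 58 mm, 120 g, heavy at the foot, standing on the table; may be absent (None).
- jar3_mid (a point): Centre (29 mm up) of a closed paint jar, blue with a white screw cap, cylinder 52 mm dia. x 58 mm, 120 g, heavy at the foot, standing on the table; may be absent (None).
- jar4_mid (a point): Centre (29 mm up) of a closed paint jar, orange with a white screw cap, cylinder 52 mm dia. x 58 mm, 120 g, heavy at the foot, standing on the table; may be absent (None).
- tape: Bystander: white roll of tape lying flat, 90 mm dia. x 24 mm. Origin at the centre of its underside.
- pencils: Bystander: blue pencil cup, 66 mm dia. x 85 mm, pencils up to 155 mm. Origin at the centre of its underside.
- cardblock: Bystander: block of glued cardboard, 75 x 55 x 28 mm. Origin at the centre of its underside.
There are look-alikes about, which are no part of the job. What is shaped like the part that bears jar3_mid but purple is not meant.

How it is judged (in metres and radians):
On the way, in this order (a step that is already met when the one before it is completed fails the run):
1. both clips are flipped open while the lid is still in place on the tote (value of joint each of clip_left, clip_right above 1 rad and horizontal distance between lid and tote below 0.01 m and angle between the x axis of lid and the x axis of tote, either way round below 0.08 rad and angle between lid's own z axis and vertical below 0.03 rad and z of lid in the frame of tote between 0.096 and 0.104 m), for 0.2 s.
2. the lid lies flat on the cutting mat, its centre within 80 mm of the mat's centre, let go (horizontal distance between lid and mat below 0.08 m and height (world z) of lid below 0.016 m and angle between lid's own z axis and vertical below 0.06 rad and contact force between lid and the fingers below 0.1 N), for 0.3 s.
3. the tree stands still on the log slice, let go, and every jar stands in the tote (horizontal distance between tree_crown and slice_top below 0.03 m and angle between tree_crown's own z axis and vertical below 0.08 rad and z of tree_crown in the frame of slice_top between 0.055 and 0.065 m and contact force between anything else and the fingers below 0.1 N and x of jar1_mid in the frame of tote between -0.112 and 0.112 m and y of jar1_mid in the frame of tote between -0.077 and 0.077 m and z of jar1_mid in the frame of tote between 0.02 and 0.045 m and angle between each of jar1_mid, jar2_mid, jar3_mid, jar4_mid's own z axis and vertical below 0.25 rad and x of jar2_mid in the frame of tote between -0.112 and 0.112 m and y of jar2_mid in the frame of tote between -0.077 and 0.077 m and z of jar2_mid in the frame of tote between 0.02 and 0.045 m and x of jar3_mid in the frame of tote between -0.112 and 0.112 m and y of jar3_mid in the frame of tote between -0.077 and 0.077 m and z of jar3_mid in the frame of tote between 0.02 and 0.045 m and x of jar4_mid in the frame of tote between -0.112 and 0.112 m and y of jar4_mid in the frame of tote between -0.077 and 0.077 m and z of jar4_mid in the frame of tote between 0.02 and 0.045 m), for 0.5 s.
At the end, for the whole second after the job is handed in: Lid seated on the tote (centre within 10 mm, 0.08 rad of square, height within 4 mm, tilt under 0.03 rad); tree standing on the log slice within 30 mm of its centre, within 0.08 rad of upright; every jar present standing on the tote floor within 0.25 rad of upright (horizontal distance between tree_crown and slice_top below 0.03 m and angle between tree_crown's own z axis and vertical below 0.08 rad and z of tree_crown in the frame of slice_top between 0.055 and 0.065 m and x of jar1_mid in the frame of tote between -0.112 and 0.112 m and y of jar1_mid in the frame of tote between -0.077 and 0.077 m and z of jar1_mid in the frame of tote between 0.02 and 0.045 m and angle between each of jar1_mid, jar2_mid, jar3_mid, jar4_mid's own z axis and vertical below 0.25 rad and x of jar2_mid in the frame of tote between -0.112 and 0.112 m and y of jar2_mid in the frame of tote between -0.077 and 0.077 m and z of jar2_mid in the frame of tote between 0.02 and 0.045 m and x of jar3_mid in the frame of tote between -0.112 and 0.112 m and y of jar3_mid in the frame of tote between -0.077 and 0.077 m and z of jar3_mid in the frame of tote between 0.02 and 0.045 m and x of jar4_mid in the frame of tote between -0.112 and 0.112 m and y of jar4_mid in the frame of tote between -0.077 and 0.077 m and z of jar4_mid in the frame of tote between 0.02 and 0.045 m and horizontal distance between lid and tote below 0.01 m and angle between the x axis of lid and the x axis of tote, either way round below 0.08 rad and angle between lid's own z axis and vertical below 0.03 rad and z of lid in the frame of tote between 0.096 and 0.104 m); the robot touches nothing.
It fails at once if a bystander (tape roll, pencil cup, cardboard block) is moved more than 20 mm (distance of any of tape, pencils, cardblock from where it was at the start of the episode above 0.02 m).
It fails at once if the tree is tipped over (more than 0.6 rad) (angle between tree_crown's own z axis and vertical above 0.6 rad).
Of jar1, jar2, jar3, jar4 only 2 to 4 are there at a start; the rules pass over those that are not, and their reading is None.
At some moment in a run one of jar1, jar2, jar3, jar4 may be knocked a few centimetres aside while the robot is not near it.
It also fails if it takes over 210 s, if anything falls off the work surface, if the arm or the gripper's body presses on something with over 40 N, if the wrist force passes 120 N, or if a joint passes its speed limit or range.

## Working session

There is one attempt and no reset: what is moved stays moved. The work goes in short steps, Python scripts to look and compute and a tool call to move; the robot and the scene stay as the last step left them, time stands still between calls to the robot, and variables do not carry over. Pictures are saved under pics/ and viewed, at most 14 in all, crops included, and the job is handed in when it is done.

Besides the shell and the picture viewer there is one more tool, called after ">>>" as a command line: name --pt "numbers of a row" for each row, then --argument value for the rest. arm_command: Moves the arm, as the interface text tells. Its arguments: {"type":"object","properties":{"gripper":{"type":"array"},"dp":{"type":"array"},"twist":{"type":"array"}},"required":["gripper","dp","twist"]}

```bash
mkdir -p pics; ls
cat > h.py <<'E'
from plant import *
import numpy as np, cv2
from scipy.spatial.transform import Rotation as R
def save(n,f):
    im=capture(n); cv2.imwrite(f'pics/{f}.png',im[:,:,::-1]); return im
E
python3 - <<'E'
from h import *
print(get_obs())
for n in ("side","top","wrist"): print(n,get_calibration(n))
save("top","top0"); save("side","side0")
E
```

```text
pics
{'time': 0.0, 'joint_positions': array([-1.36700021e+00,  3.42732026e-01,  1.52507936e+00,  2.93058617e-05,
        1.27540342e+00, -1.46008883e-01]), 'dq': array([-1.05546534e-03,  8.54535813e-04, -9.30879810e-05, -5.35780270e-05,
       -2.08621261e-03,  1.89453884e-03]), 'tau': array([-4.17937583e-03, -4.31251431e+01, -2.44222945e+01,  7.14008510e-02,
        5.59939002e-02, -9.72220278e-05]), 'tool_pos': array([ 179.86078741, -492.76413626,  226.01839054]), 'tcp_rot': array([-3.13999184e+00, -2.63732864e-04,  3.49796232e-01]), 'contact_force': array([-0.13590855, -0.1432577 , -0.48722652]), 'moment': array([0.00446887, 0.00628832, 0.01848491]), 'finger_force': 0.0, 'grip_width': 92.01668579645958}
side {'mtx': array([[586.9126823 ,   0.        , 317.73649889],
       [  0.        , 586.9126823 , 236.23823209],
       [  0.        ,   0.        ,   1.        ]]), 'dist_coeffs': array([-0.09441051,  0.        ,  0.        ,  0.        ,  0.        ]), 'position': array([  59.14446905, -820.06752457, 1227.15342342]), 'attitude': array([-2.43286808,  0.01882924, -0.62073953])}
t
[... 289 characters left out ...]
 -36.23202625, 1599.38638443]), 'attitude': array([-3.06325987, -0.01163708, -1.56510458])}
wrist {'mtx': array([[367.78818124,   0.        , 319.72413753],
       [  0.        , 367.78818124, 241.64605995],
       [  0.        ,   0.        ,   1.        ]]), 'dist_coeffs': array([-0.04232128,  0.        ,  0.        ,  0.        ,  0.        ]), 'mount': array([[ 3.84566640e-04, -9.63882345e-01, -2.66328138e-01,
         7.15347222e+01],
       [ 9.99999921e-01,  3.44975006e-04,  1.95440452e-04,
        -9.07197354e-01],
       [-9.65050504e-05, -2.66328192e-01,  9.63882402e-01,
        -1.58564025e+02],
       [ 0.00000000e+00,  0.00000000e+00,  0.00000000e+00,
         1.00000000e+00]])}
```

View pics/top0.png

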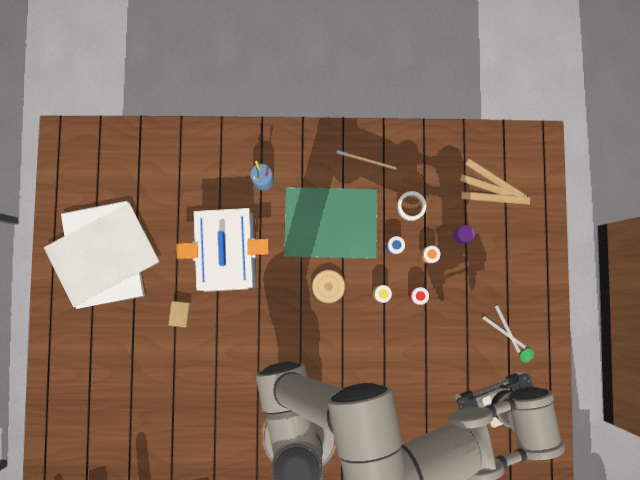

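View pics/side0.png

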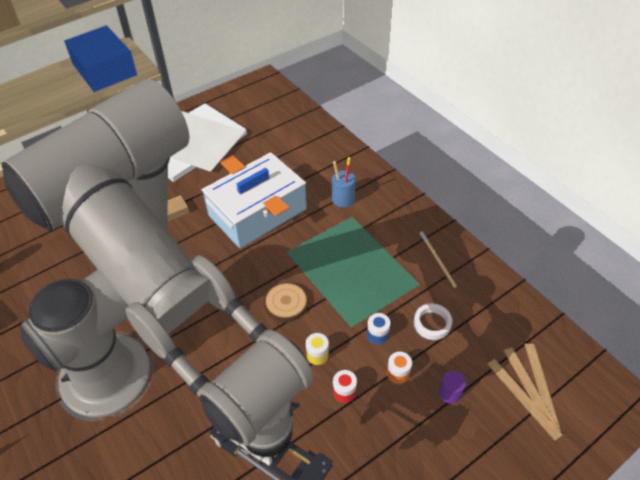

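Top view: tote with its lid at (223,249) with clips at (187,250) and (258,246). Jars are blue (397,245), orange (431,254), yellow (383,294) and red (420,296). The purple look-alike is at (465,234), and a green-topped item at (527,355) is another distractor. Mat is at (331,223), slice at (328,286), tape at (412,206), cup at (262,176), block at (179,314).

```bash
cat >> h.py <<'E'
def ray(n,px,obs=None):
    c=get_calibration(n); u=cv2.undistortPoints(np.array([[px]],float),c['mtx'],c['dist_coeffs'])[0,0]
    d=np.array([u[0],u[1],1.])
    if n=='wrist':
        M=c['mount']; Rt=R.from_euler('xyz',obs['tcp_rot']).as_matrix()
        return obs['tool_pos']+Rt@M[:3,3], Rt@M[:3,:3]@d
    return c['position'],R.from_euler('xyz',c['attitude']).as_matrix()@d
def at(n,px,z,obs=None):
    p,d=ray(n,px,obs); return p+d*(z-p[2])/d[2]
def info():
    o=get_obs(); print(round(o['time'],2),o['tool_pos'].round(1),o['tcp_rot'].round(3),'F',o['contact_force'].round(1),'w',round(o['grip_width'],1),round(o['finger_force'],1),'q',o['joint_positions'].round(2)); return o
E
python3 - <<'E'
from h import *
im=cv2.imread('pics/top0.png')
cv2.imwrite('pics/c1.png',cv2.resize(im[190:310,165:285],None,fx=5,fy=5,interpolation=cv2.INTER_CUBIC))
cv2.imwrite('pics/c2.png',cv2.resize(im[180:320,280:480],None,fx=4,fy=4,interpolation=cv2.INTER_CUBIC))
for k,px,z in [('blue',(397,245),58),('or',(431.5,254),58),('yel',(383,294),58),('red',(420,296),58),('slice',(328,286),18),('mat',(331,223),2),('purp',(465,234),58),('tape',(412,206),24),('cup',(262,178),85),('block',(179,314),28),('lid',(223,249),106)]:
    print(k,at('top',px,z).round(1))
E
```

```text
blue [ 580.7 -291.8   58. ]
or [ 554.  -396.9   58. ]
yel [ 432.2 -248.5   58. ]
red [ 426.7 -360.5   58. ]
slice [455.3 -83.7  18. ]
mat [653.5 -92.8   2. ]
purp [ 615.8 -500.5   58. ]
tape [ 706.2 -345.3   24. ]
cup [778.  118.3  85. ]
block [367.1 371.8  28. ]
lid [561.6 227.3 106. ]
```

View pics/c1.png

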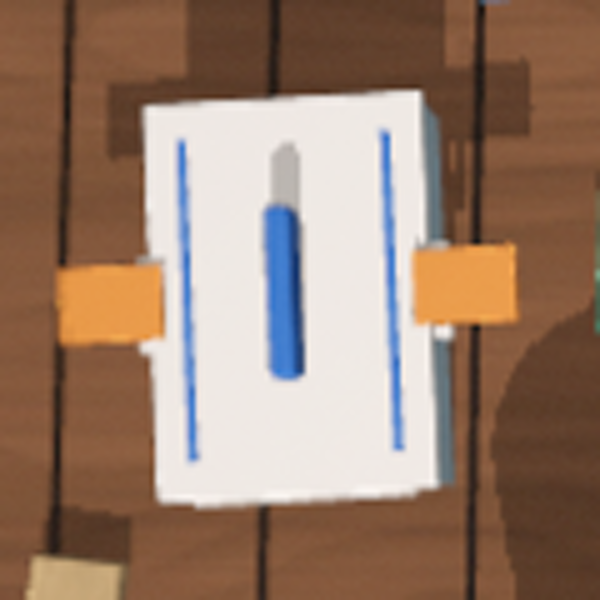

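View pics/c2.png

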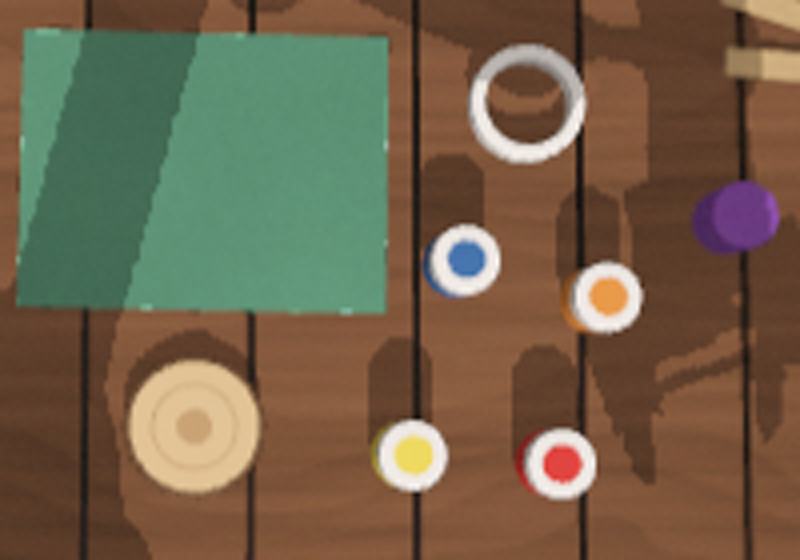

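Crops: lid corners in c1 at (143,104), (420,91), (438,487), (160,500); tabs at about x 58–163 and x 413–517. c2: caps at blue (466,259), orange (607,297), yellow (413,455), red (561,464), and the slice at (194,426). The purple jar has no white cap, so it is rejected.

Run:
```python
from h import *
a=lambda x,y,z:at('top',(x/5+165,y/5+190),z)
b=lambda x,y,z:at('top',(x/4+280,y/4+180),z)
c=[a(*p,106) for p in [(143,104),(420,91),(438,487),(160,500)]]
C=np.mean(c,0); print('lid',C.round(1))
vx=(c[0]+c[1]-c[2]-c[3]); vy=(c[0]+c[3]-c[1]-c[2]); print('ang x',np.arctan2(vx[1],vx[0]),'y',np.arctan2(vy[1],vy[0]), np.linalg.norm(vx)/2,np.linalg.norm(vy)/2)
for n,q in [('L',[(58,268),(59,345),(163,338),(162,264)]),('R',[(413,249),(516,243),(518,323),(414,325)])]:
    P=np.array([a(*p,112) for p in q]); print(n,P.mean(0).round(1)); print(P.round(1).tolist())
for k,x,y,z in [('blue',466,259,58),('or',607,297,58),('yel',413,455,58),('red',561,464,58),('slice',194,426,18)]: print(k,b(x,y,z).round(1))
print('mat',np.mean([b(x,y,2) for x,y in [(23,30),(388,38),(386,313),(17,305)]],0).round(1))
```

```text
lid [562.1 227.3 106. ]
ang x 0.06427858365673594 y 1.6243676716125146 233.2871201973639 162.86023295247375
L [555.4 331.  112. ]
[[576.1, 362.3, 112.0], [531.1, 360.5, 112.0], [535.6, 299.9, 112.0], [578.9, 301.5, 112.0]]
R [567.8 124.  112. ]
[[588.7, 154.9, 112.0], [592.6, 94.7, 112.0], [545.7, 92.9, 112.0], [544.1, 153.6, 112.0]]
blue [ 581.5 -290.3   58. ]
or [ 553.2 -397.6   58. ]
yel [ 432.9 -249.3   58. ]
red [ 426.7 -361.3   58. ]
slice [453.8 -85.3  18. ]
mat [654.5 -92.6   2. ]
```

>>> arm_command --gripper '[0,0,0,0,0]' --pt "0 0 0" --pt "0 0 0" --pt "0 0 0" --pt "0 0 0" --pt "0 0 0" --twist '[-0.98,-0.98,-0.98,-0.98,-0.98]'

```text
time: 0.72
tool_pos: [179.9, -493.0, 226.3]
tcp_rot: [-3.141, -0.001, 0.78]
contact_force: [0.4, -0.1, -0.1]
grip_width: 46.2
finger_force: 0.0
```

>>> arm_command --gripper '[0,0,0,0,0]' --pt "0 0 0" --pt "0 0 0" --pt "0 0 0" --pt "0 0 0" --pt "0 0 0" --twist '[-0.98,-0.98,-0.98,-0.98,-0.98]'

```text
time: 1.35
tool_pos: [179.9, -493.0, 226.3]
tcp_rot: [-3.141, -0.001, 1.208]
contact_force: [-0.4, 0.6, 0.1]
grip_width: 1.0
finger_force: 0.0
```

>>> arm_command --gripper '[0,0,0,0,0]' --pt "0 0 0" --pt "0 0 0" --pt "0 0 0" --pt "0 0 0" --pt "0 0 0" --twist '[-0.98,-0.98,-0.98,-0.98,-0.98]'

```text
time: 1.98
tool_pos: [179.9, -493.0, 226.3]
tcp_rot: [-3.141, -0.001, 1.635]
contact_force: [0.6, -0.2, -1.1]
grip_width: 0.1
finger_force: 0.0
```

>>> arm_command --gripper '[0,0,0,0,0]' --pt "0.92 0.68 0" --pt "0.92 0.68 0" --pt "0.92 0.68 0" --pt "0.92 0.68 0" --pt "0.92 0.68 0" --twist '[0,0,0,0,0]'

```text
time: 2.6
tool_pos: [258.0, -372.2, 226.4]
tcp_rot: [-3.141, -0.001, 1.632]
contact_force: [0.5, -0.2, 0.1]
grip_width: 0.7
finger_force: 0.0
```

>>> arm_command --gripper '[0,0,0,0,0]' --pt "0.92 0.68 0" --pt "0.92 0.68 0" --pt "0.92 0.68 0" --pt "0.92 0.68 0" --pt "0.92 0.68 0" --twist '[0,0,0,0,0]'

```text
time: 3.22
tool_pos: [335.7, -252.2, 226.5]
tcp_rot: [-3.141, -0.0, 1.633]
contact_force: [0.6, -0.3, 0.6]
grip_width: 0.5
finger_force: 0.0
```

>>> arm_command --gripper '[0,0,0,0,0]' --pt "0.92 0.68 0" --pt "0.92 0.68 0" --pt "0.92 0.68 0" --pt "0.92 0.68 0" --pt "0.92 0.68 0" --twist '[0,0,0,0,0]'

```text
time: 3.85
tool_pos: [413.4, -132.2, 226.5]
tcp_rot: [-3.141, -0.0, 1.633]
contact_force: [-1.0, 0.3, 0.2]
grip_width: 0.8
finger_force: 0.0
```

>>> arm_command --gripper '[0,0,0,0,0]' --pt "0.92 0.68 0" --pt "0.92 0.68 0" --pt "0.92 0.68 0" --pt "0.92 0.68 0" --pt "0.92 0.68 0" --twist '[0,0,0,0,0]'

```text
time: 4.47
tool_pos: [491.1, -12.2, 226.3]
tcp_rot: [-3.141, -0.0, 1.633]
contact_force: [0.1, -0.9, 0.1]
grip_width: -0.0
finger_force: 0.0
```

>>> arm_command --gripper '[0,0,0,0,0]' --pt "0.92 0.68 0" --pt "0.92 0.68 0" --pt "0.92 0.68 0" --pt "0.92 0.68 0" --pt "0.92 0.68 0" --twist '[0,0,0,0,0]'

```text
time: 5.1
tool_pos: [568.8, 107.8, 226.2]
tcp_rot: [-3.141, 0.0, 1.633]
contact_force: [-0.2, 0.1, -0.0]
grip_width: 0.7
finger_force: 0.0
```

>>> arm_command --gripper '[0,0,0,0,0]' --pt "-0.2 0 0.8" --pt "0 0 0.9" --pt "0 0 0.9" --pt "0 0 0.9" --pt "0 0 0.7" --twist '[0,0,0,0,0]'

```text
time: 5.72
tool_pos: [568.3, 101.9, 120.2]
tcp_rot: [-3.14, 0.0, 1.633]
contact_force: [-0.3, -1.0, 0.1]
grip_width: 0.5
finger_force: 0.0
```

>>> arm_command --gripper '[0,0,0,0,0]' --pt "0 0 0.2" --pt "0 0 0.2" --pt "0 0 0.2" --pt "0 0 0.2" --pt "0 0 0.2" --twist '[0,0,0,0,0]'

```text
time: 6.35
tool_pos: [570.8, 96.4, 100.1]
tcp_rot: [3.137, 0.009, 1.633]
contact_force: [-1.8, -23.6, 14.6]
grip_width: 0.3
finger_force: 10.7
```

>>> arm_command --gripper '[0,0,0,0,0]' --pt "0 0 0.1" --pt "0 0 0.1" --pt "0 0 0.1" --pt "0 0 0.1" --pt "0 0 0" --twist '[0,0,0,0,0]'

```text
time: 6.98
tool_pos: [570.2, 100.7, 88.3]
tcp_rot: [3.138, 0.002, 1.633]
contact_force: [-0.3, -7.8, 8.0]
grip_width: 1.2
finger_force: 4.9
```

>>> arm_command --gripper '[0,0,0,0,0]' --pt "0 0 0.12" --pt "0 0 0.12" --pt "0 0 0" --pt "0 0 0" --pt "0 0 0" --twist '[0,0,0,0,0]'

```text
time: 7.6
tool_pos: [571.3, 99.6, 83.5]
tcp_rot: [3.136, 0.004, 1.633]
contact_force: [0.2, -13.3, 14.0]
grip_width: 0.2
finger_force: 8.2
```

Run:
```python
from h import *
im=save('side','s1')[140:260,170:330]
cv2.imwrite('pics/s1c.png',cv2.resize(im[:,:,::-1],None,fx=5,fy=5,interpolation=cv2.INTER_CUBIC))
info()
```

```text
7.65 [571.3  99.6  83.5] [3.136 0.004 1.633] F [ -0.5 -13.6  14.6] w 0.4 8.2 q [ 0.04  0.58  1.56 -0.    0.99 -0.02]
```

View pics/s1c.png

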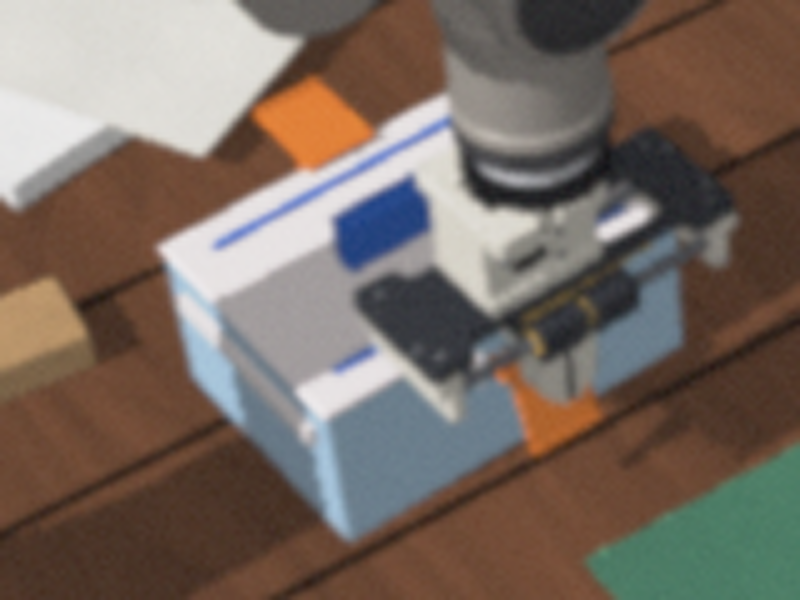

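The side crop shows the right clip, at (550,430), folded down fully open under the fingers. On to the left one.

>>> arm_command --gripper '[0,0,0,0,0]' --pt "0 0 -0.8" --pt "0 0 -0.9" --pt "0 0 -0.9" --pt "0 0 -0.9" --pt "0 0 -0.3" --twist '[0,0,0,0,0]'

```text
time: 8.28
tool_pos: [569.6, 102.5, 177.2]
tcp_rot: [3.139, -0.0, 1.633]
contact_force: [-0.3, 0.5, 0.4]
grip_width: 0.6
finger_force: 0.0
```

>>> arm_command --gripper '[0,0,0,0,0]' --pt "0.99 0 0" --pt "0.99 0 0" --pt "0.99 0 0" --pt "0.99 0 0" --pt "0.99 0 0" --twist '[0,0,0,0,0]'

```text
time: 8.9
tool_pos: [560.7, 226.5, 174.8]
tcp_rot: [-3.14, 0.0, 1.633]
contact_force: [0.2, 0.2, 0.0]
grip_width: 0.7
finger_force: 0.0
```

>>> arm_command --gripper '[0,0,0,0,0]' --pt "0.99 0 0" --pt "0.99 0 0" --pt "0.99 0 0" --pt "0.99 0 0" --pt "0.99 0 0" --twist '[0,0,0,0,0]'

```text
time: 9.52
tool_pos: [553.2, 350.2, 175.1]
tcp_rot: [-3.141, 0.0, 1.633]
contact_force: [1.3, 0.3, 0.3]
grip_width: 0.4
finger_force: 0.0
```

Run:
```python
from h import *
info()
```

```text
9.53 [553.2 350.2 175.1] [-3.141  0.     1.633] F [1.3 0.3 0.3] w 0.4 0.0 q [0.45 0.62 1.2  0.   1.32 0.39]
```

>>> arm_command --gripper '[0,0,0,0,0]' --pt "0.04 0.06 0.8" --pt "0 0 0.9" --pt "0 0 0.6" --pt "0 0 0.2" --pt "0 0 0.2" --twist '[0,0,0,0,0]'

```text
time: 10.15
tool_pos: [554.5, 351.9, 110.2]
tcp_rot: [3.141, -0.003, 1.632]
contact_force: [-9.2, 6.7, 15.3]
grip_width: 0.5
finger_force: 7.5
```

>>> arm_command --gripper '[0,0,0,0,0]' --pt "0 0 0.2" --pt "0 0 0.2" --pt "0 0 0.2" --pt "0 0 0.1" --pt "0 0 0.1" --twist '[0,0,0,0,0]'

```text
time: 10.78
tool_pos: [555.2, 359.8, 92.9]
tcp_rot: [3.134, -0.017, 1.634]
contact_force: [-4.7, 27.7, 8.6]
grip_width: -0.2
finger_force: 11.2
```

>>> arm_command --gripper '[0,0,0,0,0]' --pt "0 0 0" --pt "0 0 0" --pt "0 0 -0.5" --pt "0 0 -0.9" --pt "0 0 -0.9" --twist '[0,0,0,0,0]'

```text
time: 11.4
tool_pos: [555.4, 349.8, 147.0]
tcp_rot: [3.141, 0.0, 1.632]
contact_force: [-0.4, -0.1, -0.2]
grip_width: 0.2
finger_force: 0.0
```

>>> arm_command --gripper '[40,40,40,40,40]' --pt "0 0 -0.9" --pt "0 0 -0.9" --pt "-0.9 0 -0.8" --pt "-0.9 0 0" --pt "-0.9 0 0" --twist '[0,0,0,0,0]'

```text
time: 12.02
tool_pos: [559.0, 280.2, 210.0]
tcp_rot: [-3.14, 0.001, 1.632]
contact_force: [0.5, 0.0, -0.5]
grip_width: 39.3
finger_force: 0.0
```

Run:
```python
from h import *
save('wrist','w1')
save('top','t1')
info()
```

```text
12.12 [559.3 279.1 209.8] [-3.140e+00  1.000e-03  1.629e+00] F [ 0.9  0.9 -0.9] w 40.2 0.0 q [ 0.34  0.54  1.25 -0.    1.35  0.28]
```

View pics/w1.png

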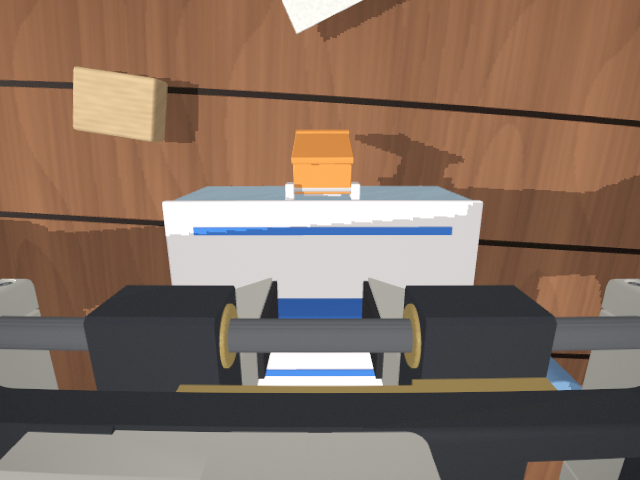

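The wrist view shows the left clip, at (322,160), folded open, and the lid edge level at row 203, so tote yaw is about 0.058. Now turning 90° for the handle.

>>> arm_command --gripper '[50,50,50,50,50]' --pt "0 0 0" --pt "0 0 0" --pt "0 0 0" --pt "0 0 0" --pt "0 0 0" --twist '[0.9,0.9,0.9,0.9,0.9]'

```text
time: 12.75
tool_pos: [558.9, 282.4, 209.6]
tcp_rot: [-3.14, 0.001, 1.237]
contact_force: [0.1, -0.0, 0.7]
grip_width: 49.9
finger_force: 0.0
```

>>> arm_command --gripper '[50,50,50,50,50]' --pt "0 0 0" --pt "0 0 0" --pt "0 0 0" --pt "0 0 0" --pt "0 0 0" --twist '[0.9,0.9,0.9,0.9,0.9]'

```text
time: 13.38
tool_pos: [558.9, 282.4, 209.6]
tcp_rot: [-3.141, 0.001, 0.844]
contact_force: [-0.1, 0.2, 0.6]
grip_width: 50.0
finger_force: 0.0
```

>>> arm_command --gripper '[50,50,50,50,50]' --pt "0 0 0" --pt "0 0 0" --pt "0 0 0" --pt "0 0 0" --pt "0 0 0" --twist '[0.9,0.9,0.9,0.9,0.9]'

```text
time: 14.0
tool_pos: [558.9, 282.4, 209.7]
tcp_rot: [-3.141, 0.002, 0.452]
contact_force: [0.5, -0.8, -0.4]
grip_width: 50.0
finger_force: 0.0
```

>>> arm_command --gripper '[50,50,50,50,50]' --pt "0 0 0" --pt "0 0 0" --pt "0 0 0" --pt "0 0 0" --pt "0 0 0" --twist '[0.9,0.9,0.9,0.9,0.9]'

```text
time: 14.62
tool_pos: [558.9, 282.4, 209.6]
tcp_rot: [3.141, 0.002, 0.059]
contact_force: [0.6, 0.3, -0.3]
grip_width: 50.1
finger_force: 0.0
```

>>> arm_command --gripper '[50,50,50,50,50]' --pt "0 0.7 0" --pt "0 0.7 0" --pt "0 0.68 0" --pt "0 0 0.5" --pt "0 0 0.5" --twist '[0,0,0,0,0]'

```text
time: 15.25
tool_pos: [562.3, 230.7, 184.6]
tcp_rot: [-3.141, 0.0, 0.061]
contact_force: [-0.5, 0.3, -0.8]
grip_width: 49.9
finger_force: 0.0
```

Run:
```python
from h import *
im=save('wrist','w2')
print(((get_obs()['tool_pos'])-[562.1,227.3,113]).round(1))
info()
```

```text
[-0.8  3.4 69.5]
15.3 [561.3 230.7 182.5] [3.141 0.004 0.062] F [-0.7 -0.1 -1. ] w 49.8 0.0 q [0.26 0.53 1.35 0.   1.27 1.77]
```

View pics/w2.png

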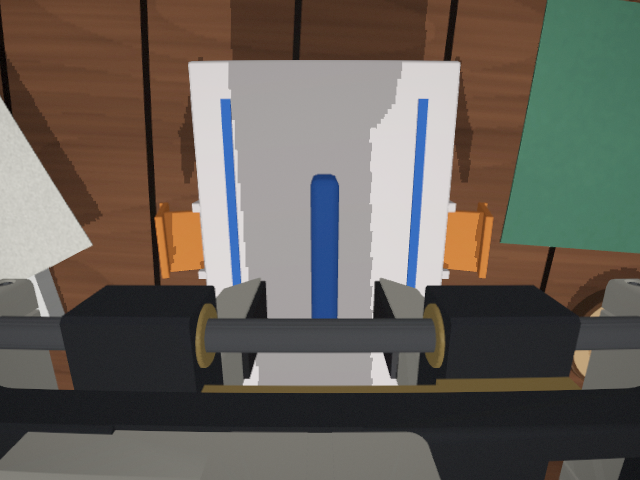

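The wrist view shows both clips open at (180,240) and (468,240), with the handle at columns 311–339 between the fingers. Checking the centre, then gripping.

Run:
```python
from h import *
o=get_obs()
print(at('wrist',(324,62),106,o), at('wrist',(191,63),106,o),at('wrist',(458,63),106,o),at('wrist',(325,176),146,o))
```

```text
[676.9767483  236.12361908 106.        ] [672.05158722 314.64326838 106.        ] [681.99609033 156.9088185  106.        ] [614.29915388 231.97144293 146.        ]
```

>>> arm_command --gripper '[50,50,50,50,50]' --pt "0 0.14 0.7" --pt "0 0 0.7" --pt "0 0 0.7" --pt "0 0 0.5" --pt "0 0 0.2" --twist '[0,0,0,0,0]'

```text
time: 15.92
tool_pos: [562.2, 227.5, 114.6]
tcp_rot: [3.141, 0.001, 0.062]
contact_force: [0.7, -0.0, 0.3]
grip_width: 50.1
finger_force: 0.0
```

>>> arm_command --gripper '[0,0,0,0,0]' --pt "0 0 0" --pt "0 0 0" --pt "0 0 0" --pt "0 0 0" --pt "0 0 0" --twist '[0,0,0,0,0]'

```text
time: 16.55
tool_pos: [562.8, 227.4, 116.1]
tcp_rot: [-3.141, -0.001, 0.062]
contact_force: [-0.9, 0.1, 1.5]
grip_width: 15.9
finger_force: 30.0
```

>>> arm_command --gripper '[0,0,0,0,0]' --pt "0 0 -0.3" --pt "0 0 -0.7" --pt "0 0 -0.9" --pt "0 0 -0.9" --pt "0 0 -0.8" --twist '[0,0,0,0,0]'

```text
time: 17.18
tool_pos: [562.5, 227.2, 206.5]
tcp_rot: [3.141, 0.0, 0.062]
contact_force: [0.3, 0.2, -2.7]
grip_width: 16.1
finger_force: 30.0
```

>>> arm_command --gripper '[0,0,0,0,0]' --pt "0.19 0.86 0" --pt "0.19 0.86 0" --pt "0.19 0.86 0" --pt "0.19 0.86 0" --pt "0.19 0.86 0" --twist '[0,0,0,0,0]'

```text
time: 17.8
tool_pos: [593.3, 119.6, 205.3]
tcp_rot: [3.141, 0.001, 0.061]
contact_force: [0.2, 0.6, -1.1]
grip_width: 15.8
finger_force: 30.0
```

>>> arm_command --gripper '[0,0,0,0,0]' --pt "0.19 0.86 0" --pt "0.19 0.86 0" --pt "0.19 0.86 0" --pt "0.19 0.86 0" --pt "0.19 0.86 0" --twist '[0,0,0,0,0]'

```text
time: 18.42
tool_pos: [623.7, 14.2, 205.7]
tcp_rot: [3.141, -0.0, 0.062]
contact_force: [-0.0, -0.2, -2.9]
grip_width: 16.2
finger_force: 30.0
```

>>> arm_command --gripper '[0,0,0,0,0]' --pt "0.19 0.86 0" --pt "0.19 0.86 0" --pt "0.19 0.86 0" --pt "0.19 0.86 0" --pt "0.19 0.86 0" --twist '[0.14,0.14,0.14,0.14,0.14]'

```text
time: 19.05
tool_pos: [651.4, -92.3, 205.7]
tcp_rot: [3.142, -0.0, -0.0]
contact_force: [-0.0, 1.2, -1.5]
grip_width: 15.6
finger_force: 30.0
```

>>> arm_command --gripper '[0,0,0,0,0]' --pt "0 0 0.6" --pt "0 0 0.9" --pt "0 0 0.9" --pt "0 0 0.9" --pt "0 0 0.9" --twist '[0,0,0,0,0]'

```text
time: 19.68
tool_pos: [650.6, -90.1, 99.0]
tcp_rot: [-3.141, 0.001, 0.001]
contact_force: [-0.1, 0.5, -2.0]
grip_width: 15.7
finger_force: 30.0
```

>>> arm_command --gripper '[0,0,0,0,0]' --pt "0 0 0.8" --pt "0 0 0.8" --pt "0 0 0.6" --pt "0 0 0.4" --pt "0 0 0.2" --twist '[0,0,0,0,0]'

```text
time: 20.3
tool_pos: [651.0, -90.7, 30.1]
tcp_rot: [-3.141, 0.0, 0.001]
contact_force: [0.0, 0.2, -2.7]
grip_width: 16.1
finger_force: 30.0
```

>>> arm_command --gripper '[0,0,0,0,0]' --pt "0 0 0.08" --pt "0 0 0.04" --pt "0 0 0.04" --pt "0 0 0" --pt "0 0 0" --twist '[0,0,0,0,0]'

```text
time: 20.92
tool_pos: [651.2, -90.9, 26.9]
tcp_rot: [3.141, -0.0, 0.001]
contact_force: [-0.6, 0.2, -2.4]
grip_width: 16.0
finger_force: 30.0
```

>>> arm_command --gripper '[0,0,0,0,0]' --pt "0 0 0.04" --pt "0 0 0.04" --pt "0 0 0.04" --pt "0 0 0.04" --pt "0 0 0" --twist '[0,0,0,0,0]'

```text
time: 21.55
tool_pos: [651.1, -90.9, 24.1]
tcp_rot: [3.141, -0.001, 0.001]
contact_force: [-5.2, -0.2, 6.9]
grip_width: 15.8
finger_force: 30.0
```

>>> arm_command --gripper '[50,50,50,50,50]' --pt "0 0 0" --pt "0 0 0" --pt "0 0 0" --pt "0 0 -0.4" --pt "0 0 -0.9" --twist '[0,0,0,0,0]'

```text
time: 22.18
tool_pos: [650.5, -90.7, 54.9]
tcp_rot: [-3.141, 0.002, 0.001]
contact_force: [0.3, 0.2, 0.3]
grip_width: 49.7
finger_force: 0.0
```

>>> arm_command --gripper '[50,50,50,50,50]' --pt "0 0 -0.9" --pt "0 0 -0.9" --pt "0 0 -1" --pt "0 0 -1" --pt "0 0 -1" --twist '[0,0,0,0,0]'

```text
time: 22.8
tool_pos: [651.2, -90.9, 176.8]
tcp_rot: [3.141, -0.001, 0.001]
contact_force: [1.2, -0.4, -0.4]
grip_width: 49.9
finger_force: 0.0
```

>>> arm_command --gripper '[50,50,50,50,50]' --pt "0 0 -1" --pt "0 0 -0.8" --pt "0 0 0" --pt "0 0 0" --pt "0 0 0" --twist '[-1,-1,-1,-1,-1]'

```text
time: 23.42
tool_pos: [651.1, -90.9, 221.1]
tcp_rot: [3.141, -0.001, 0.44]
contact_force: [0.8, -0.5, -0.0]
grip_width: 49.8
finger_force: 0.0
```

Run:
```python
from h import *
im=save('top','t2')[:,:,::-1]
cv2.imwrite('pics/t2c.png',np.hstack([cv2.resize(im[195:305,170:270],None,fx=4,fy=4,interpolation=cv2.INTER_CUBIC),cv2.resize(im[175:285,275:375],None,fx=4,fy=4,interpolation=cv2.INTER_CUBIC)]))
info()
```

```text
23.48 [651.1 -90.9 221. ] [ 3.141e+00 -1.000e-03  4.430e-01] F [ 0.1 -0.6  0. ] w 50.5 0.0 q [-0.26  0.6   1.12 -0.    1.42  0.87]
```

View pics/t2c.png

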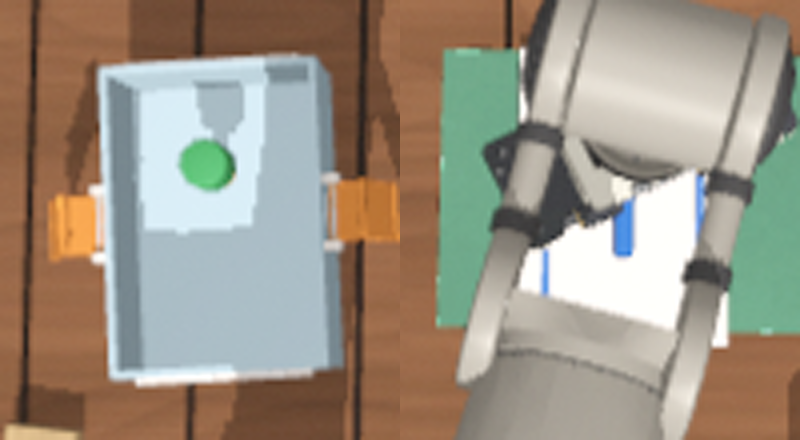

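The crop shows the tote open with the tree crown at (206,163), and both clips open. The lid lies on the mat.

```bash
cat >> h.py <<'E'
def go(x,y,z,yaw=None):
    o=get_obs(); d=np.array([x,y,z])-o['tool_pos']; w=o['tcp_rot'][2]; yaw=w if yaw is None else yaw
    t=R.from_euler('xyz',[np.pi,0,yaw]).as_matrix().T@d/25
    print('after turning: dp units',t.round(2),'twist units',round(-np.rad2deg((yaw-w+np.pi)%(2*np.pi)-np.pi)/5,2))
T0=np.array([561.5,228.0]);TY=0.06
def tote(x,y): return T0+R.from_euler('z',TY).as_matrix()[:2,:2]@[x,y]
E
python3 - <<'E'
from h import *
c=lambda x,y,z:at('top',(x/4+170,y/4+195),z)
C=[c(*p,100) for p in [(99,67),(317,56),(330,372),(111,382)]]
print(np.round(C,1),np.mean(C,0))
t=c(206,163,85); print('tree',t, 'in tote',R.from_euler('z',-TY).as_matrix()[:2,:2]@(t[:2]-T0))
go(t[0],t[1],225,1.631)
E
```

```text
[[672.1 314.4 100. ]
 [681.4 153.1 100. ]
 [448.2 139.8 100. ]
 [439.8 299.9 100. ]] [560.38581193 226.78136927 100.        ]
tree [602.68949823 236.31126894  85.        ] in tote [41.61375636  5.8264258 ]
after turning: dp units [13.18 -1.15 -0.16] twist units -13.61
```

>>> arm_command --gripper '[62,62,62,62,62]' --pt "0 0 0" --pt "0 0 0" --pt "0 0 0" --pt "0 0 0" --pt "0 0 0" --twist '[-0.91,-0.91,-0.91,-0.91,-0.91]'

```text
time: 24.1
tool_pos: [651.1, -90.9, 220.8]
tcp_rot: [3.141, -0.0, 0.835]
contact_force: [-0.2, -0.8, -0.1]
grip_width: 61.9
finger_force: 0.0
```

>>> arm_command --gripper '[62,62,62,62,62]' --pt "0 0 0" --pt "0 0 0" --pt "0 0 0" --pt "0 0 0" --pt "0 0 0" --twist '[-0.91,-0.91,-0.91,-0.91,-0.91]'

```text
time: 24.72
tool_pos: [651.1, -90.9, 220.8]
tcp_rot: [3.141, 0.0, 1.232]
contact_force: [0.6, 0.3, -0.5]
grip_width: 62.4
finger_force: 0.0
```

>>> arm_command --gripper '[62,62,62,62,62]' --pt "0 0 0" --pt "0 0 0" --pt "0 0 0" --pt "0 0 0" --pt "0 0 0" --twist '[-0.91,-0.91,-0.91,-0.91,-0.91]'

```text
time: 25.35
tool_pos: [651.1, -90.9, 220.8]
tcp_rot: [3.141, 0.0, 1.629]
contact_force: [0.8, 0.4, 0.4]
grip_width: 61.9
finger_force: 0.0
```

>>> arm_command --gripper '[62,62,62,62,62]' --pt "0.9 -0.1 0" --pt "0.9 -0.1 0" --pt "0.9 -0.1 0" --pt "0.9 -0.1 0" --pt "0.9 -0.1 0" --twist '[0,0,0,0,0]'

```text
time: 25.98
tool_pos: [631.8, 22.6, 220.3]
tcp_rot: [3.141, 0.0, 1.629]
contact_force: [-0.2, -0.4, -0.1]
grip_width: 62.2
finger_force: 0.0
```

>>> arm_command --gripper '[62,62,62,62,62]' --pt "0.9 -0.1 0" --pt "0.9 -0.1 0" --pt "0.9 -0.1 0" --pt "0.9 -0.1 0" --pt "0.9 -0.1 0" --twist '[0,0,0,0,0]'

```text
time: 26.6
tool_pos: [613.0, 133.8, 220.2]
tcp_rot: [3.142, 0.0, 1.628]
contact_force: [-0.0, -1.4, -0.5]
grip_width: 61.6
finger_force: 0.0
```

>>> arm_command --gripper '[62,62,62,62,62]' --pt "0.9 -0.1 0" --pt "0.9 0 0.3" --pt "0 0 0.6" --pt "0 0 0" --pt "0 0 0" --twist '[0,0,0,0,0]'

```text
time: 27.22
tool_pos: [608.3, 176.3, 197.5]
tcp_rot: [-3.141, 0.0, 1.627]
contact_force: [-0.2, 0.9, -0.5]
grip_width: 62.1
finger_force: 0.0
```

Run:
```python
from h import *
o=info();save('wrist','w3')
```

```text
27.23 [608.3 176.3 197.5] [-3.141  0.     1.627] F [-0.2  0.9 -0.5] w 62.1 0.0 q [ 0.16  0.57  1.24 -0.    1.33  0.1 ]
```

View pics/w3.png

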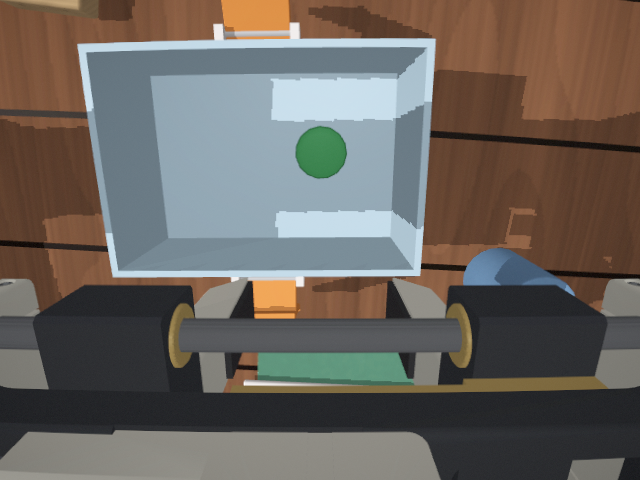

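The wrist view shows the crown at (321,152), with rim corners at (80,49), (434,40), (421,273), (115,276).

Run:
```python
from h import *
o=get_obs()
C=np.array([at('wrist',p,100,o) for p in [(80,49),(434,40),(421,273),(115,276)]]);print(C.round(1),C.mean(0))
t=at('wrist',(321,152),85,o);print(t); go(t[0],t[1],50)
```

```text
[[445.4 298.7 100. ]
 [673.3 315.3 100. ]
 [684.7 158.  100. ]
 [455.8 142.4 100. ]] [564.81277904 228.58025966 100.        ]
[605.49357182 240.57393964  85.        ]
after turning: dp units [2.57 0.02 5.91] twist units -0.0
```

>>> arm_command --gripper '[62,62,62,62,62]' --pt "0.9 0 0" --pt "0.9 0 0" --pt "0.7 -0.02 0" --pt "0 0 0.8" --pt "0 0 0.9" --twist '[0,0,0,0,0]'

```text
time: 27.9
tool_pos: [603.9, 241.2, 155.0]
tcp_rot: [3.14, -0.0, 1.63]
contact_force: [-0.2, 0.5, -0.3]
grip_width: 62.1
finger_force: 0.0
```

>>> arm_command --gripper '[62,62,62,62,62]' --pt "0 0 0.9" --pt "0 0 0.9" --pt "0 0 0.8" --pt "0 0 0.8" --pt "0 0 0.7" --twist '[0,0,0,0,0]'

```text
time: 28.52
tool_pos: [603.8, 240.5, 51.8]
tcp_rot: [-3.141, 0.0, 1.629]
contact_force: [-0.1, 0.4, -0.5]
grip_width: 62.3
finger_force: 0.0
```

>>> arm_command --gripper '[46,42,40,36,34]' --pt "0 0 0" --pt "0 0 0" --pt "0 0 0" --pt "0 0 0" --pt "0 0 0" --twist '[0,0,0,0,0]'

```text
time: 29.15
tool_pos: [604.6, 239.6, 53.5]
tcp_rot: [3.14, -0.0, 1.628]
contact_force: [0.9, 0.7, 4.3]
grip_width: 37.6
finger_force: 30.0
```

>>> arm_command --gripper '[30,30,30,30,30]' --pt "0 0 0" --pt "0 0 0" --pt "0 0 0" --pt "0 0 -0.1" --pt "0 0 -0.1" --twist '[0,0,0,0,0]'

```text
time: 29.78
tool_pos: [603.6, 239.3, 57.2]
tcp_rot: [-3.14, 0.0, 1.628]
contact_force: [-0.3, 0.5, -1.3]
grip_width: 37.7
finger_force: 30.0
```

>>> arm_command --gripper '[30,30,30,30,30]' --pt "0 0 -0.5" --pt "0 0 -0.9" --pt "0 0 -0.9" --pt "0 0 -0.9" --pt "0 0 -0.9" --twist '[0,0,0,0,0]'

```text
time: 30.4
tool_pos: [604.0, 239.5, 161.7]
tcp_rot: [3.141, -0.0, 1.628]
contact_force: [0.2, 0.1, -0.8]
grip_width: 37.6
finger_force: 30.0
```

>>> arm_command --gripper '[30,30,30,30,30]' --pt "-0.84 -0.45 -0.3" --pt "-0.84 -0.45 0" --pt "-0.84 -0.45 0" --pt "-0.84 -0.45 0" --pt "-0.84 -0.45 0" --twist '[0,0,0,0,0]'

```text
time: 31.02
tool_pos: [553.6, 130.8, 168.5]
tcp_rot: [3.141, 0.0, 1.628]
contact_force: [0.2, -0.3, -0.8]
grip_width: 37.4
finger_force: 30.0
```

>>> arm_command --gripper '[30,30,30,30,30]' --pt "-0.84 -0.45 0" --pt "-0.84 -0.45 0" --pt "-0.84 -0.45 0" --pt "-0.84 -0.45 0" --pt "-0.84 -0.45 0" --twist '[0,0,0,0,0]'

```text
time: 31.65
tool_pos: [503.5, 22.7, 168.5]
tcp_rot: [3.141, 0.0, 1.628]
contact_force: [0.4, -0.5, -0.3]
grip_width: 37.5
finger_force: 30.0
```

>>> arm_command --gripper '[30,30,30,30,30]' --pt "-0.84 -0.45 0" --pt "-0.84 -0.45 0" --pt "-0.84 -0.45 0" --pt "-0.84 -0.45 0" --pt "-0.84 -0.45 0" --twist '[0,0,0,0,0]'

```text
time: 32.28
tool_pos: [453.4, -85.4, 168.5]
tcp_rot: [3.141, 0.0, 1.628]
contact_force: [0.2, 0.1, -0.0]
grip_width: 37.7
finger_force: 30.0
```

Run:
```python
from h import *
o=info(); go(454.5,-84.5,72)
```

```text
32.27 [453.4 -85.4 168.5] [3.141 0.    1.628] F [ 0.2  0.1 -0. ] w 37.7 30.0 q [-0.35  0.29  1.78 -0.    1.07 -0.41]
after turning: dp units [0.03 0.04 3.86] twist units -0.0
```

>>> arm_command --gripper '[30,30,30,30,30]' --pt "0 0 0.8" --pt "0 0 0.9" --pt "0 0 0.9" --pt "0 0 0.7" --pt "0 0 0.4" --twist '[0,0,0,0,0]'

```text
time: 32.9
tool_pos: [453.6, -84.7, 75.0]
tcp_rot: [-3.141, 0.0, 1.628]
contact_force: [-0.3, 0.4, -1.4]
grip_width: 37.2
finger_force: 30.0
```

>>> arm_command --gripper '[30,30,30,30,30]' --pt "0 0 0.08" --pt "0 0 0.04" --pt "0 0 0.04" --pt "0 0 0" --pt "0 0 0" --twist '[0,0,0,0,0]'

```text
time: 33.52
tool_pos: [453.8, -84.8, 71.4]
tcp_rot: [3.141, 0.0, 1.628]
contact_force: [0.7, -0.3, -0.8]
grip_width: 37.3
finger_force: 30.0
```

>>> arm_command --gripper '[30,30,30,30,30]' --pt "0 0 0.04" --pt "0 0 0.04" --pt "0 0 0.04" --pt "0 0 0" --pt "0 0 0" --twist '[0,0,0,0,0]'

```text
time: 34.15
tool_pos: [453.7, -84.7, 68.2]
tcp_rot: [-3.142, 0.0, 1.628]
contact_force: [-1.0, 0.8, -0.2]
grip_width: 37.7
finger_force: 30.0
```

>>> arm_command --gripper '[30,30,30,30,30]' --pt "0 0 0.02" --pt "0 0 0.02" --pt "0 0 0.02" --pt "0 0 0" --pt "0 0 0" --twist '[0,0,0,0,0]'

```text
time: 34.78
tool_pos: [453.7, -84.7, 66.7]
tcp_rot: [3.142, 0.0, 1.628]
contact_force: [-0.4, -0.3, -0.2]
grip_width: 37.3
finger_force: 30.0
```

>>> arm_command --gripper '[30,30,30,30,30]' --pt "0 0 0.02" --pt "0 0 0.02" --pt "0 0 0.02" --pt "0 0 0" --pt "0 0 0" --twist '[0,0,0,0,0]'

```text
time: 35.4
tool_pos: [453.9, -84.8, 66.4]
tcp_rot: [3.141, 0.001, 1.628]
contact_force: [-2.9, 0.1, 13.5]
grip_width: 37.5
finger_force: 30.0
```

>>> arm_command --gripper '[30,30,38,39,40]' --pt "0 0 -0.03" --pt "0 0 0" --pt "0 0 0" --pt "0 0 0" --pt "0 0 0" --twist '[0,0,0,0,0]'

```text
time: 36.02
tool_pos: [453.5, -84.7, 65.7]
tcp_rot: [-3.141, -0.0, 1.628]
contact_force: [-0.2, -0.3, 0.7]
grip_width: 40.1
finger_force: 0.0
```

>>> arm_command --gripper '[44,50,60,66,66]' --pt "0 0 0" --pt "0 0 0" --pt "0 0 0" --pt "0 0 0" --pt "0 0 0" --twist '[0,0,0,0,0]'

```text
time: 36.65
tool_pos: [453.7, -84.7, 66.0]
tcp_rot: [3.142, 0.0, 1.628]
contact_force: [0.3, -0.8, 0.3]
grip_width: 65.7
finger_force: 0.0
```

>>> arm_command --gripper '[66,66,66,66,66]' --pt "0 0 -0.2" --pt "0 0 -0.5" --pt "0 0 -0.9" --pt "0 0 -0.9" --pt "0 0 -0.9" --twist '[0,0,0,0,0]'

```text
time: 37.28
tool_pos: [453.8, -84.7, 152.7]
tcp_rot: [3.141, 0.001, 1.628]
contact_force: [0.6, -0.5, -0.8]
grip_width: 66.0
finger_force: 0.0
```

>>> arm_command --gripper '[70,70,70,70,70]' --pt "0 0 -0.8" --pt "-0.9 0 -0.8" --pt "-0.9 0 0" --pt "-0.9 0 0" --pt "-0.9 0 0" --twist '[0,0,0,0,0]'

```text
time: 37.9
tool_pos: [458.9, -175.3, 192.1]
tcp_rot: [3.141, 0.001, 1.628]
contact_force: [0.6, -0.2, 0.3]
grip_width: 70.2
finger_force: 0.0
```

Run:
```python
from h import *
save('wrist','w4');o=info()
im=save('side','s4')[:,:,::-1]; t=save('top','t4')
print(at('side',(377,322),58))
```

```text
37.95 [ 459.3 -177.7  192. ] [3.140e+00 3.000e-03 1.627e+00] F [ 0.8 -2.5 -0.6] w 69.9 0.0 q [-0.52  0.31  1.67 -0.    1.16 -0.58]
[ 582.22934962 -288.42910533   58.        ]
```

View pics/s4.png

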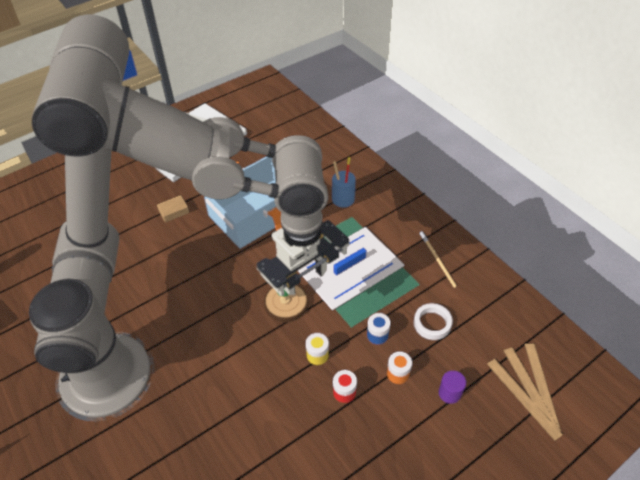

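Side view: all four jars are still at their starting pixels (yellow 317,349; red 344,386; blue 378,328; orange 399,367), and the lid is on the mat. The tree is hidden behind the gripper, so I'll find it and the jars by colour.

```bash
cat >> h.py <<'E'
HUE={'red':(174,6),'or':(8,18),'yel':(22,34),'blue':(100,118),'green':(50,75)}
def blobs(n,f,ks,box,zz,obs=None,amin=15):
    im=cv2.cvtColor(cv2.imread(f'pics/{f}.png'),cv2.COLOR_BGR2HSV); x0,y0,x1,y1=box
    for k in ks:
        a,b=HUE[k];h=im[...,0]; m=((h>=a)&(h<=b) if a<b else (h>=a)|(h<=b))&(im[...,1]>130)&(im[...,2]>60)
        q=np.zeros_like(m);q[y0:y1,x0:x1]=m[y0:y1,x0:x1]
        N,_,st,ce=cv2.connectedComponentsWithStats(q.astype(np.uint8))
        for i in range(1,N):
            if st[i,4]>=amin: print(k,st[i].tolist(),ce[i].round(1),at(n,ce[i],zz,obs).round(1))
E
python3 - <<'E'
from h import *
for f in('top0','t4'):
    print(f); blobs('top',f,['red','or','yel','blue'],(370,225,450,310),58,amin=15)
blobs('top','t4',['green'],(295,250,365,320),98)
blobs('side','s4',['green'],(240,240,330,330),78)
E
```

```text
top0
red [409, 288, 5, 15, 30] [410.4 295. ] [ 429.5 -331.6   58. ]
red [416, 292, 9, 9, 61] [420.  295.6] [ 428.  -360.6   58. ]
or [370, 225, 13, 85, 692] [376.5 271. ] [ 501.4 -229.1   58. ]
or [385, 225, 65, 85, 4381] [418.1 266.8] [ 514.7 -355.6   58. ]
or [428, 250, 9, 9, 61] [431.8 253.7] [ 554.9 -397.8   58. ]
yel [379, 290, 9, 8, 60] [383.  293.5] [ 433.7 -248.5   58. ]
blue [393, 241, 8, 8, 54] [396.4 244.4] [ 582.6 -289.9   58. ]
t4
red [416, 292, 9, 9, 61] [420.  295.6] [ 428.  -360.6   58. ]
or [377, 225, 6, 40, 159] [380.2 241.2] [ 591.9 -240.7   58. ]
or [385, 225, 65, 85, 3454] [423.1 260.3] [ 534.7 -371.1   58. ]
or [428, 250, 9, 9, 61] [431.8 253.7] [ 554.9 -397.8   58. ]
or [404, 301, 21, 9, 113] [413.9 306.5] [ 395.1 -341.8   58. ]
blue [393, 241, 8, 8, 54] [396.4 244.4] [ 582.6 -289.9   58. ]
green [324, 282, 11, 10, 71] [329.1 286. ] [455.3 -84.7  98. ]
```

View pics/w4.png

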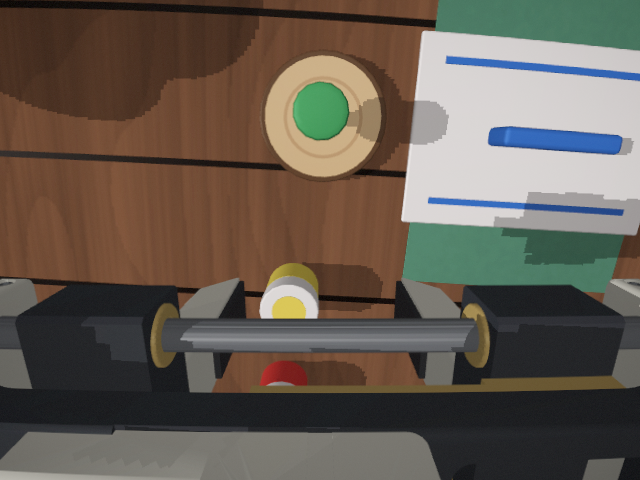

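Wrist view: the tree stands alone on the slice centre (crown at 321,110, slice at 323,116). The yellow cap is at (290,312). Fetching yellow.

>>> arm_command --gripper '[72,72,72,72,72]' --pt "-0.9 -0.4 0" --pt "-0.9 -0.4 0" --pt "-0.9 -0.4 0" --pt "0 0 0.8" --pt "0 0 0.9" --twist '[0,0,0,0,0]'

```text
time: 38.67
tool_pos: [432.9, -243.2, 148.8]
tcp_rot: [3.14, 0.001, 1.628]
contact_force: [1.2, 0.5, 0.5]
grip_width: 72.1
finger_force: 0.0
```

Run:
```python
from h import *
o=info(); go(433.3,-249,37)
```

```text
38.67 [ 432.9 -243.2  148.8] [3.140e+00 1.000e-03 1.628e+00] F [1.2 0.5 0.5] w 72.1 0.0 q [-0.67  0.37  1.72  0.    1.05 -0.72]
after turning: dp units [-0.23  0.    4.47] twist units -0.0
```

>>> arm_command --gripper '[72,72,72,72,72]' --pt "-0.15 0 0.8" --pt "0 0 0.9" --pt "0 0 0.9" --pt "0 0 0.9" --pt "0 0 0.85" --twist '[0,0,0,0,0]'

```text
time: 39.3
tool_pos: [433.2, -246.5, 39.6]
tcp_rot: [3.141, 0.0, 1.629]
contact_force: [0.5, 0.5, 0.4]
grip_width: 72.2
finger_force: 0.0
```

>>> arm_command --gripper '[60,50,45,45,45]' --pt "0 0 0" --pt "0 0 0" --pt "0 0 0" --pt "0 0 0" --pt "0 0 0" --twist '[0,0,0,0,0]'

```text
time: 39.92
tool_pos: [433.8, -247.8, 40.9]
tcp_rot: [3.139, 0.001, 1.628]
contact_force: [1.6, 1.8, 6.5]
grip_width: 51.2
finger_force: 30.0
```

>>> arm_command --gripper '[45,45,45,45,45]' --pt "0 0 -0.3" --pt "0 0 -0.8" --pt "0 0 -0.9" --pt "0 0 -0.9" --pt "0 0 -0.9" --twist '[0,0,0,0,0]'

```text
time: 40.55
tool_pos: [432.5, -247.3, 135.6]
tcp_rot: [-3.141, -0.0, 1.628]
contact_force: [0.7, 0.1, -1.3]
grip_width: 51.5
finger_force: 30.0
```

Run:
```python
from h import *
o=info(); 
for x,y in [(55,37),(55,-37),(-55,37),(-55,-37)]: print(tote(x,y)); go(*tote(x,y),42,1.63)
```

```text
40.55 [ 432.5 -247.3  135.6] [-3.141 -0.     1.628] F [ 0.7  0.1 -1.3] w 51.5 30.0 q [-0.67  0.39  1.73 -0.    1.02 -0.73]
[614.18236146 268.23144033]
after turning: dp units [20.15  8.47  3.74] twist units -0.02
[618.61969794 194.36460038]
after turning: dp units [17.19  8.48  3.74] twist units -0.02
[504.38030206 261.63539962]
after turning: dp units [20.15  4.07  3.74] twist units -0.02
[508.81763854 187.76855967]
after turning: dp units [17.19  4.08  3.74] twist units -0.02
```

>>> arm_command --gripper '[45,45,45,45,45]' --pt "0.8 0.42 -0.8" --pt "1 0.42 -0.8" --pt "1 0.42 -0.6" --pt "1 0.42 -0.4" --pt "1 0.42 0" --twist '[0,0,0,0,0]'

```text
time: 41.18
tool_pos: [478.7, -124.0, 200.8]
tcp_rot: [3.141, 0.001, 1.628]
contact_force: [0.7, -0.2, -1.5]
grip_width: 51.2
finger_force: 30.0
```

>>> arm_command --gripper '[45,45,45,45,45]' --pt "1 0.42 0" --pt "1 0.42 0" --pt "1 0.42 0" --pt "1 0.42 0" --pt "1 0.42 0" --twist '[0,0,0,0,0]'

```text
time: 41.8
tool_pos: [523.5, 3.9, 199.8]
tcp_rot: [-3.141, 0.0, 1.628]
contact_force: [-0.4, -0.4, -0.8]
grip_width: 51.3
finger_force: 30.0
```

>>> arm_command --gripper '[45,45,45,45,45]' --pt "1 0.42 0" --pt "1 0.42 0" --pt "1 0.42 0" --pt "1 0.42 0" --pt "1 0.42 0" --twist '[0,0,0,0,0]'

```text
time: 42.42
tool_pos: [568.7, 131.6, 199.7]
tcp_rot: [-3.141, 0.0, 1.628]
contact_force: [0.3, 0.1, -1.2]
grip_width: 51.4
finger_force: 30.0
```

>>> arm_command --gripper '[45,45,45,45,45]' --pt "1 0.42 0" --pt "1 0.42 0" --pt "1 0.42 0" --pt "1 0.42 0" --pt "1 0.42 0" --twist '[0,0,0,0,0]'

```text
time: 43.05
tool_pos: [614.0, 259.3, 199.6]
tcp_rot: [-3.14, 0.001, 1.628]
contact_force: [0.3, 0.0, -0.7]
grip_width: 51.5
finger_force: 30.0
```

>>> arm_command --gripper '[45,45,45,45,45]' --pt "0.35 0.07 0.6" --pt "0 0 0.9" --pt "0 0 0.6" --pt "0 0 0" --pt "0 0 0" --twist '[0,0,0,0,0]'

```text
time: 43.68
tool_pos: [615.8, 267.4, 147.9]
tcp_rot: [3.141, -0.0, 1.628]
contact_force: [-0.4, 0.2, -0.7]
grip_width: 51.0
finger_force: 30.0
```

Run:
```python
from h import *
o=info(); go(*tote(55,37),45)
```

```text
43.67 [615.8 267.4 147.9] [ 3.141 -0.     1.628] F [-0.4  0.2 -0.7] w 51.0 30.0 q [ 0.3   0.67  1.18 -0.    1.28  0.24]
after turning: dp units [ 0.04 -0.06  4.12] twist units -0.0
```

>>> arm_command --gripper '[45,45,45,45,45]' --pt "0 -0.06 0.8" --pt "0 0 0.9" --pt "0 0 0.9" --pt "0 0 0.8" --pt "0 0 0.5" --twist '[0,0,0,0,0]'

```text
time: 44.3
tool_pos: [614.2, 267.5, 49.7]
tcp_rot: [3.141, -0.0, 1.628]
contact_force: [0.3, -0.5, -0.6]
grip_width: 51.2
finger_force: 30.0
```

>>> arm_command --gripper '[45,45,45,45,45]' --pt "0 0 0.06" --pt "0 0 0.06" --pt "0 0 0.04" --pt "0 0 0" --pt "0 0 0" --twist '[0,0,0,0,0]'

```text
time: 44.92
tool_pos: [614.1, 267.6, 46.0]
tcp_rot: [3.141, -0.0, 1.628]
contact_force: [-0.0, -0.1, -1.8]
grip_width: 51.5
finger_force: 30.0
```

>>> arm_command --gripper '[45,45,45,45,45]' --pt "0 0 0.04" --pt "0 0 0.04" --pt "0 0 0" --pt "0 0 0" --pt "0 0 0" --twist '[0,0,0,0,0]'

```text
time: 45.55
tool_pos: [614.2, 267.7, 45.8]
tcp_rot: [3.14, -0.0, 1.628]
contact_force: [-3.7, -0.7, 11.0]
grip_width: 51.4
finger_force: 30.0
```

>>> arm_command --gripper '[56,60,60,60,60]' --pt "0 0 0" --pt "0 0 0" --pt "0 0 0" --pt "0 0 -0.5" --pt "0 0 -0.9" --twist '[0,0,0,0,0]'

```text
time: 46.18
tool_pos: [613.6, 267.4, 78.8]
tcp_rot: [-3.14, 0.0, 1.628]
contact_force: [1.5, 0.2, -0.2]
grip_width: 60.4
finger_force: 0.0
```

>>> arm_command --gripper '[60,60,60,60,60]' --pt "0 0 -0.9" --pt "0 0 -0.9" --pt "0 0 -0.9" --pt "0 0 -0.9" --pt "0 0 -0.9" --twist '[0,0,0,0,0]'

```text
time: 46.8
tool_pos: [614.0, 267.6, 192.9]
tcp_rot: [3.141, -0.0, 1.628]
contact_force: [0.4, 0.4, 0.4]
grip_width: 60.2
finger_force: 0.0
```

>>> arm_command --gripper '[72,72,72,72,72]' --pt "-0.98 -0.35 -0.3" --pt "-0.98 -0.35 0" --pt "-0.98 -0.35 0" --pt "-0.98 -0.35 0" --pt "-0.98 -0.35 0" --twist '[0,0,0,0,0]'

```text
time: 47.42
tool_pos: [577.2, 142.0, 199.7]
tcp_rot: [3.14, 0.0, 1.628]
contact_force: [-0.1, -1.5, -0.1]
grip_width: 72.2
finger_force: 0.0
```

>>> arm_command --gripper '[72,72,72,72,72]' --pt "-0.98 -0.35 0" --pt "-0.98 -0.35 0" --pt "-0.98 -0.35 0" --pt "-0.98 -0.35 0" --pt "-0.98 -0.35 0" --twist '[0,0,0,0,0]'

```text
time: 48.05
tool_pos: [540.6, 17.2, 199.7]
tcp_rot: [3.14, 0.0, 1.628]
contact_force: [1.3, -0.3, 0.6]
grip_width: 72.2
finger_force: 0.0
```

>>> arm_command --gripper '[72,72,72,72,72]' --pt "-0.98 -0.35 0" --pt "-0.98 -0.35 0" --pt "-0.98 -0.35 0" --pt "-0.98 -0.35 0" --pt "-0.98 -0.35 0" --twist '[0,0,0,0,0]'

```text
time: 48.68
tool_pos: [503.9, -107.7, 199.7]
tcp_rot: [3.14, 0.001, 1.628]
contact_force: [0.3, 0.7, -0.3]
grip_width: 71.9
finger_force: 0.0
```

>>> arm_command --gripper '[72,72,72,72,72]' --pt "-0.98 -0.35 0" --pt "-0.98 -0.35 0" --pt "-0.98 -0.35 0" --pt "-0.98 -0.35 0" --pt "0 0 0" --twist '[0,0,0,0,0]'

```text
time: 49.3
tool_pos: [474.5, -208.0, 199.5]
tcp_rot: [3.141, 0.001, 1.626]
contact_force: [0.5, 0.5, -0.7]
grip_width: 71.7
finger_force: 0.0
```

Run:
```python
from h import *
o=info(); go(427.4,-361,39)
save('wrist','w5'); save('top','t5'); save('side','s5')
for k,a in [('top',0)]: blobs('top','t5',['red','yel','or','blue'],(370,225,450,310),58)
print('yellow in tote'); blobs('top','t5',['yel'],(190,200,260,300),63)
blobs('wrist','w5',['red'],(150,0,500,330),58,o)
```

```text
49.3 [ 474.5 -208.   199.5] [3.141e+00 1.000e-03 1.626e+00] F [ 0.5  0.5 -0.7] w 71.7 0.0 q [-0.56  0.35  1.59 -0.    1.2  -0.62]
after turning: dp units [-6.01 -2.22  6.42] twist units -0.0
or [378, 225, 5, 17, 85] [380. 233.] [ 617.  -240.1   58. ]
or [385, 225, 65, 85, 2818] [427.2 258.1] [ 541.3 -383.6   58. ]
or [428, 250, 9, 9, 61] [431.8 253.7] [ 554.9 -397.8   58. ]
or [411, 305, 14, 5, 55] [418.5 307.3] [ 392.6 -355.6   58. ]
blue [393, 241, 8, 8, 55] [396.3 244.4] [ 582.4 -289.7   58. ]
yellow in tote
yel [209, 229, 9, 9, 57] [212.9 232.9] [613.3 266.3  63. ]
```

Run:
```python
from h import *
for f in ('side0','s5'): print(f); blobs('side',f,['red'],(320,360,370,384),58); blobs('side',f,['blue'],(360,310,390,328),58); blobs('side',f,['or'],(388,355,412,371),58)
```

```text
side0
red [339, 375, 12, 9, 93] [344.6 379.3] [ 432.5 -360.6   58. ]
blue [374, 318, 10, 8, 66] [378.6 321.7] [ 585.9 -290.    58. ]
or [395, 356, 11, 11, 96] [400.1 361.1] [ 558.7 -398.4   58. ]
s5
red [339, 375, 12, 9, 93] [344.6 379.3] [ 432.5 -360.6   58. ]
blue [374, 318, 10, 8, 66] [378.6 321.7] [ 585.9 -290.    58. ]
or [395, 356, 11, 11, 97] [400.  361.1] [ 558.8 -398.3   58. ]
```

>>> arm_command --gripper '[72,72,72,72,72]' --pt "-1 -0.44 0" --pt "-1 -0.44 0" --pt "-1 -0.44 0" --pt "-1 -0.44 0" --pt "-1 -0.44 0" --twist '[0,0,0,0,0]'

```text
time: 50.08
tool_pos: [427.3, -334.4, 199.0]
tcp_rot: [3.141, 0.0, 1.63]
contact_force: [0.3, -0.3, -0.1]
grip_width: 71.8
finger_force: 0.0
```

>>> arm_command --gripper '[72,72,72,72,72]' --pt "-0.95 0 0.3" --pt "0 0 0.9" --pt "0 0 0.6" --pt "0 0 0" --pt "0 0 0" --twist '[0,0,0,0,0]'

```text
time: 50.7
tool_pos: [428.9, -358.3, 154.2]
tcp_rot: [3.141, 0.001, 1.629]
contact_force: [0.5, -0.7, 0.3]
grip_width: 71.9
finger_force: 0.0
```

Run:
```python
from h import *
o=info(); go(427.4,-361,39)
```

```text
50.7 [ 428.9 -358.3  154.2] [3.141e+00 1.000e-03 1.629e+00] F [ 0.5 -0.7  0.3] w 71.9 0.0 q [-0.83  0.47  1.54  0.    1.13 -0.89]
after turning: dp units [-0.1  -0.07  4.61] twist units -0.0
```

>>> arm_command --gripper '[72,72,72,72,72]' --pt "-0.1 0 0.9" --pt "0 0 0.95" --pt "0 0 0.95" --pt "0 0 0.95" --pt "0 0 0.9" --twist '[0,0,0,0,0]'

```text
time: 51.32
tool_pos: [429.2, -361.3, 37.8]
tcp_rot: [3.14, 0.002, 1.629]
contact_force: [0.6, 0.2, -0.0]
grip_width: 72.4
finger_force: 0.0
```

>>> arm_command --gripper '[60,50,45,45,45]' --pt "0 0 0" --pt "0 0 0" --pt "0 0 0" --pt "0 0 0" --pt "0 0 0" --twist '[0,0,0,0,0]'

```text
time: 51.95
tool_pos: [429.3, -361.6, 38.9]
tcp_rot: [3.14, 0.002, 1.628]
contact_force: [0.7, 1.5, 5.6]
grip_width: 51.6
finger_force: 30.0
```

>>> arm_command --gripper '[45,45,45,45,45]' --pt "0 0 -0.3" --pt "0 0 -0.8" --pt "0 0 -0.9" --pt "0 0 -0.9" --pt "0 0 -0.9" --twist '[0,0,0,0,0]'

```text
time: 52.58
tool_pos: [428.1, -360.6, 133.4]
tcp_rot: [-3.141, -0.0, 1.628]
contact_force: [0.5, 0.2, -1.1]
grip_width: 51.1
finger_force: 30.0
```

Run:
```python
from h import *
o=info(); go(*tote(55,-37),46)
```

```text
52.58 [ 428.1 -360.6  133.4] [-3.141 -0.     1.628] F [ 0.5  0.2 -1.1] w 51.1 30.0 q [-0.84  0.49  1.56 -0.    1.09 -0.89]
after turning: dp units [21.73  8.88  3.49] twist units -0.0
```

>>> arm_command --gripper '[45,45,45,45,45]' --pt "1 0.41 -0.8" --pt "1 0.41 -0.8" --pt "1 0.41 -0.7" --pt "1 0.41 -0.4" --pt "1 0.41 0" --twist '[0,0,0,0,0]'

```text
time: 53.2
tool_pos: [472.7, -232.4, 201.1]
tcp_rot: [3.141, 0.001, 1.628]
contact_force: [0.3, -0.0, -0.8]
grip_width: 51.5
finger_force: 30.0
```

>>> arm_command --gripper '[45,45,45,45,45]' --pt "1 0.41 0" --pt "1 0.41 0" --pt "1 0.41 0" --pt "1 0.41 0" --pt "1 0.41 0" --twist '[0,0,0,0,0]'

```text
time: 53.82
tool_pos: [516.3, -104.5, 200.1]
tcp_rot: [-3.141, -0.0, 1.628]
contact_force: [0.1, -0.5, -1.6]
grip_width: 51.5
finger_force: 30.0
```

>>> arm_command --gripper '[45,45,45,45,45]' --pt "1 0.41 0" --pt "1 0.41 0" --pt "1 0.41 0" --pt "1 0.41 0" --pt "1 0.41 0" --twist '[0,0,0,0,0]'

```text
time: 54.45
tool_pos: [560.3, 23.2, 200.1]
tcp_rot: [-3.141, 0.0, 1.628]
contact_force: [-0.9, -0.7, -0.0]
grip_width: 51.9
finger_force: 30.0
```

>>> arm_command --gripper '[45,45,45,45,45]' --pt "1 0.41 0" --pt "1 0.41 0" --pt "1 0.41 0" --pt "1 0.41 0" --pt "1 0.41 0" --twist '[0,0,0,0,0]'

```text
time: 55.08
tool_pos: [604.2, 150.8, 200.0]
tcp_rot: [-3.141, 0.0, 1.628]
contact_force: [0.1, -0.5, -2.1]
grip_width: 51.4
finger_force: 30.0
```

>>> arm_command --gripper '[45,45,45,45,45]' --pt "0.87 0.34 0" --pt "0.87 0.34 0" --pt "0 0 0.8" --pt "0 0 0.8" --pt "0 0 0.4" --twist '[0,0,0,0,0]'

```text
time: 55.7
tool_pos: [618.1, 194.3, 148.7]
tcp_rot: [-3.139, 0.001, 1.628]
contact_force: [0.1, -0.1, -1.1]
grip_width: 51.2
finger_force: 30.0
```

Run:
```python
from h import *
o=info(); go(*tote(55,-37),46)
```

```text
55.7 [618.1 194.3 148.7] [-3.139e+00  1.000e-03  1.628e+00] F [ 0.1 -0.1 -1.1] w 51.2 30.0 q [ 0.19  0.63  1.26 -0.    1.25  0.13]
after turning: dp units [-0.    0.02  4.11] twist units -0.0
```

>>> arm_command --gripper '[45,45,45,45,45]' --pt "0 0 0.85" --pt "0 0 0.9" --pt "0 0 0.9" --pt "0 0 0.9" --pt "0 0 0.5" --twist '[0,0,0,0,0]'

```text
time: 56.32
tool_pos: [618.5, 194.3, 47.8]
tcp_rot: [-3.14, 0.0, 1.628]
contact_force: [0.3, 0.5, -1.1]
grip_width: 51.1
finger_force: 30.0
```

>>> arm_command --gripper '[45,45,45,45,45]' --pt "0 0 0.04" --pt "0 0 0.04" --pt "0 0 0.04" --pt "0 0 0" --pt "0 0 0" --twist '[0,0,0,0,0]'

```text
time: 56.95
tool_pos: [619.0, 194.5, 46.0]
tcp_rot: [3.141, 0.0, 1.628]
contact_force: [0.1, 0.4, -1.8]
grip_width: 51.2
finger_force: 30.0
```

>>> arm_command --gripper '[45,45,45,45,45]' --pt "0 0 0.04" --pt "0 0 0.04" --pt "0 0 0.02" --pt "0 0 0" --pt "0 0 0" --twist '[0,0,0,0,0]'

```text
time: 57.58
tool_pos: [618.9, 194.6, 43.9]
tcp_rot: [3.141, -0.0, 1.628]
contact_force: [-2.5, -0.2, 5.7]
grip_width: 51.3
finger_force: 30.0
```

>>> arm_command --gripper '[56,60,60,60,60]' --pt "0 0 0" --pt "0 0 0" --pt "0 0 0" --pt "0 0 -0.5" --pt "0 0 -0.9" --twist '[0,0,0,0,0]'

```text
time: 58.2
tool_pos: [618.5, 194.4, 78.4]
tcp_rot: [-3.14, 0.0, 1.628]
contact_force: [0.1, -0.1, 0.6]
grip_width: 60.5
finger_force: 0.0
```

>>> arm_command --gripper '[60,60,60,60,60]' --pt "0 0 -0.9" --pt "0 0 -0.9" --pt "0 0 -0.9" --pt "0 0 -0.9" --pt "0 0 -0.9" --twist '[0,0,0,0,0]'

```text
time: 58.82
tool_pos: [619.0, 194.5, 192.5]
tcp_rot: [3.14, -0.0, 1.628]
contact_force: [0.3, -0.2, 0.1]
grip_width: 59.9
finger_force: 0.0
```

>>> arm_command --gripper '[72,72,72,72,72]' --pt "-0.96 -0.13 -0.3" --pt "-0.96 -0.13 0" --pt "-0.96 -0.13 0" --pt "-0.96 -0.13 0" --pt "-0.96 -0.13 0" --twist '[0,0,0,0,0]'

```text
time: 59.45
tool_pos: [608.9, 71.4, 198.0]
tcp_rot: [-3.141, 0.001, 1.627]
contact_force: [0.3, 0.1, -0.4]
grip_width: 72.2
finger_force: 0.0
```

>>> arm_command --gripper '[72,72,72,72,72]' --pt "-0.96 -0.13 0" --pt "-0.96 -0.13 0" --pt "-0.96 -0.13 0" --pt "-0.96 -0.13 0" --pt "-0.96 -0.13 0" --twist '[0,0,0,0,0]'

```text
time: 60.08
tool_pos: [599.3, -49.1, 198.0]
tcp_rot: [-3.141, 0.0, 1.627]
contact_force: [0.6, 0.2, 0.1]
grip_width: 72.0
finger_force: 0.0
```

>>> arm_command --gripper '[72,72,72,72,72]' --pt "-0.96 -0.13 0" --pt "-0.96 -0.13 0" --pt "-0.96 -0.13 0" --pt "-0.96 -0.13 0" --pt "-0.96 -0.13 0" --twist '[0,0,0,0,0]'

```text
time: 60.7
tool_pos: [589.7, -169.7, 198.0]
tcp_rot: [-3.141, 0.0, 1.627]
contact_force: [0.5, 0.4, -0.4]
grip_width: 72.1
finger_force: 0.0
```

Run:
```python
from h import *
o=info(); go(581.9,-290,38)
save('top','t6'); save('side','s6')
blobs('top','t6',['red','yel','or','blue','green'],(190,200,240,300),63)
blobs('top','t6',['green'],(295,250,365,320),98)
blobs('side','s6',['blue'],(360,310,390,328),58); blobs('side','s6',['or'],(388,355,412,371),58)
```

```text
60.7 [ 589.7 -169.7  198. ] [-3.141  0.     1.627] F [ 0.5  0.4 -0.4] w 72.1 0.0 q [-0.4   0.53  1.31 -0.    1.31 -0.46]
after turning: dp units [-4.79 -0.58  6.4 ] twist units -0.0
red [233, 228, 7, 8, 50] [236.2 231.6] [617.6 196.   63. ]
yel [209, 229, 9, 9, 55] [212.9 232.8] [613.5 266.4  63. ]
or [190, 200, 29, 100, 898] [198.1 249.1] [563.8 310.   63. ]
or [221, 200, 19, 9, 161] [229.7 203.8] [702.4 217.3  63. ]
or [218, 290, 22, 10, 192] [228.9 295. ] [426.8 214.4  63. ]
blue [374, 318, 10, 8, 66] [378.6 321.7] [ 585.9 -290.    58. ]
or [395, 356, 11, 11, 96] [400.1 361.1] [ 558.7 -398.4   58. ]
```

>>> arm_command --gripper '[72,72,72,72,72]' --pt "-0.96 -0.12 0" --pt "-0.96 -0.12 0" --pt "-0.96 -0.12 0" --pt "-0.96 -0.12 0" --pt "-0.94 -0.1 0.5" --twist '[0,0,0,0,0]'

```text
time: 61.42
tool_pos: [583.6, -290.0, 186.2]
tcp_rot: [3.14, 0.002, 1.628]
contact_force: [0.5, -0.1, 0.5]
grip_width: 72.1
finger_force: 0.0
```

>>> arm_command --gripper '[72,72,72,72,72]' --pt "0 0 0.6" --pt "0 0 0.6" --pt "0 0 0" --pt "0 0 0" --pt "0 0 0" --twist '[0,0,0,0,0]'

```text
time: 62.05
tool_pos: [583.8, -287.6, 156.5]
tcp_rot: [3.14, 0.001, 1.629]
contact_force: [0.4, 0.0, 0.2]
grip_width: 71.9
finger_force: 0.0
```

Run:
```python
from h import *
o=info(); go(581.9,-290,38)
```

```text
62.05 [ 583.8 -287.6  156.5] [3.140e+00 1.000e-03 1.629e+00] F [0.4 0.  0.2] w 71.9 0.0 q [-0.58  0.63  1.25 -0.    1.27 -0.63]
after turning: dp units [-0.09 -0.08  4.74] twist units -0.0
```

>>> arm_command --gripper '[72,72,72,72,72]' --pt "-0.1 -0.08 0.9" --pt "0 0 0.98" --pt "0 0 0.98" --pt "0 0 0.98" --pt "0 0 0.9" --twist '[0,0,0,0,0]'

```text
time: 62.68
tool_pos: [581.8, -290.4, 37.1]
tcp_rot: [3.141, 0.001, 1.629]
contact_force: [-0.8, -0.3, 0.0]
grip_width: 72.2
finger_force: 0.0
```

>>> arm_command --gripper '[60,50,45,45,45]' --pt "0 0 0" --pt "0 0 0" --pt "0 0 0" --pt "0 0 0" --pt "0 0 0" --twist '[0,0,0,0,0]'

```text
time: 63.3
tool_pos: [582.5, -291.0, 38.8]
tcp_rot: [3.139, 0.002, 1.628]
contact_force: [1.6, -0.1, 6.0]
grip_width: 51.2
finger_force: 30.0
```

>>> arm_command --gripper '[45,45,45,45,45]' --pt "0 0 -0.3" --pt "0 0 -0.8" --pt "0 0 -0.9" --pt "0 0 -0.9" --pt "0 0 -0.9" --twist '[0,0,0,0,0]'

```text
time: 63.92
tool_pos: [580.9, -290.3, 132.8]
tcp_rot: [-3.14, -0.001, 1.628]
contact_force: [0.3, -0.3, -1.4]
grip_width: 51.4
finger_force: 30.0
```

Run:
```python
from h import *
o=info(); go(*tote(-55,37),46)
```

```text
63.92 [ 580.9 -290.3  132.8] [-3.140e+00 -1.000e-03  1.628e+00] F [ 0.3 -0.3 -1.4] w 51.4 30.0 q [-0.58  0.65  1.28 -0.    1.22 -0.64]
after turning: dp units [22.21 -1.79  3.47] twist units -0.0
```

>>> arm_command --gripper '[45,45,45,45,45]' --pt "1 -0.08 -0.8" --pt "1 -0.08 -0.8" --pt "1 -0.08 -0.7" --pt "1 -0.08 -0.4" --pt "1 -0.08 0" --twist '[0,0,0,0,0]'

```text
time: 64.55
tool_pos: [564.2, -164.8, 200.3]
tcp_rot: [3.141, 0.001, 1.628]
contact_force: [0.2, 0.5, -2.0]
grip_width: 51.2
finger_force: 30.0
```

>>> arm_command --gripper '[45,45,45,45,45]' --pt "1 -0.08 0" --pt "1 -0.08 0" --pt "1 -0.08 0" --pt "1 -0.08 0" --pt "1 -0.08 0" --twist '[0,0,0,0,0]'

```text
time: 65.18
tool_pos: [546.3, -40.3, 198.8]
tcp_rot: [-3.14, -0.0, 1.629]
contact_force: [0.3, -1.2, -1.7]
grip_width: 51.1
finger_force: 30.0
```

>>> arm_command --gripper '[45,45,45,45,45]' --pt "1 -0.08 0" --pt "1 -0.08 0" --pt "1 -0.08 0" --pt "1 -0.08 0" --pt "1 -0.08 0" --twist '[0,0,0,0,0]'

```text
time: 65.8
tool_pos: [529.0, 83.7, 198.9]
tcp_rot: [-3.14, 0.0, 1.628]
contact_force: [0.1, -0.6, -2.6]
grip_width: 51.1
finger_force: 30.0
```

>>> arm_command --gripper '[45,45,45,45,45]' --pt "1 -0.08 0" --pt "1 -0.08 0" --pt "1 -0.08 0" --pt "1 -0.08 0" --pt "1 -0.08 0" --twist '[0,0,0,0,0]'

```text
time: 66.42
tool_pos: [511.6, 207.8, 198.8]
tcp_rot: [-3.14, 0.0, 1.629]
contact_force: [-0.2, -0.5, -1.5]
grip_width: 51.4
finger_force: 30.0
```

>>> arm_command --gripper '[45,45,45,45,45]' --pt "0.74 -0.06 0" --pt "0.74 -0.06 0" --pt "0.74 -0.06 0.4" --pt "0 0 0.8" --pt "0 0 0.6" --twist '[0,0,0,0,0]'

```text
time: 67.05
tool_pos: [504.6, 261.9, 153.1]
tcp_rot: [-3.14, 0.001, 1.629]
contact_force: [0.6, -0.1, -1.2]
grip_width: 51.4
finger_force: 30.0
```

Run:
```python
from h import *
o=info(); go(*tote(-55,37),46)
```

```text
67.05 [504.6 261.9 153.1] [-3.140e+00  1.000e-03  1.629e+00] F [ 0.6 -0.1 -1.2] w 51.4 30.0 q [ 0.34  0.49  1.51 -0.    1.15  0.29]
after turning: dp units [-0.01 -0.01  4.28] twist units -0.0
```

>>> arm_command --gripper '[45,45,45,45,45]' --pt "0 0 0.85" --pt "0 0 0.9" --pt "0 0 0.9" --pt "0 0 0.9" --pt "0 0 0.6" --twist '[0,0,0,0,0]'

```text
time: 67.68
tool_pos: [504.7, 261.2, 49.4]
tcp_rot: [-3.14, 0.001, 1.628]
contact_force: [-0.1, -0.1, -1.0]
grip_width: 51.3
finger_force: 30.0
```

>>> arm_command --gripper '[45,45,45,45,45]' --pt "0 0 0.08" --pt "0 0 0.06" --pt "0 0 0.04" --pt "0 0 0.04" --pt "0 0 0" --twist '[0,0,0,0,0]'

```text
time: 68.3
tool_pos: [505.2, 261.6, 45.7]
tcp_rot: [3.141, -0.0, 1.628]
contact_force: [0.2, 0.4, -2.2]
grip_width: 51.0
finger_force: 30.0
```

>>> arm_command --gripper '[45,45,45,45,45]' --pt "0 0 0.04" --pt "0 0 0.04" --pt "0 0 0.02" --pt "0 0 0" --pt "0 0 0" --twist '[0,0,0,0,0]'

```text
time: 68.92
tool_pos: [505.2, 261.7, 43.7]
tcp_rot: [3.141, -0.0, 1.628]
contact_force: [-1.4, -0.6, 4.8]
grip_width: 51.1
finger_force: 30.0
```

>>> arm_command --gripper '[56,60,60,60,60]' --pt "0 0 0" --pt "0 0 0" --pt "0 0 0" --pt "0 0 -0.5" --pt "0 0 -0.9" --twist '[0,0,0,0,0]'

```text
time: 69.55
tool_pos: [504.7, 261.4, 78.3]
tcp_rot: [-3.14, 0.001, 1.628]
contact_force: [-0.0, 0.7, 0.3]
grip_width: 60.1
finger_force: 0.0
```

>>> arm_command --gripper '[60,60,60,60,60]' --pt "0 0 -0.9" --pt "0 0 -0.9" --pt "0 0 -0.9" --pt "0 0 -0.9" --pt "0 0 -0.9" --twist '[0,0,0,0,0]'

```text
time: 70.18
tool_pos: [505.1, 261.6, 192.1]
tcp_rot: [3.141, -0.0, 1.628]
contact_force: [0.2, -0.9, -0.5]
grip_width: 60.2
finger_force: 0.0
```

>>> arm_command --gripper '[72,72,72,72,72]' --pt "-1 0.02 -0.3" --pt "-1 0.02 0" --pt "-1 0.02 0" --pt "-1 0.02 0" --pt "-1 0.02 0" --twist '[0,0,0,0,0]'

```text
time: 70.8
tool_pos: [514.9, 136.1, 198.9]
tcp_rot: [3.141, 0.0, 1.628]
contact_force: [0.6, -0.3, 0.9]
grip_width: 71.9
finger_force: 0.0
```

>>> arm_command --gripper '[72,72,72,72,72]' --pt "-1 0.02 0" --pt "-1 0.02 0" --pt "-1 0.02 0" --pt "-1 0.02 0" --pt "-1 0.02 0" --twist '[0,0,0,0,0]'

```text
time: 71.42
tool_pos: [524.5, 11.5, 198.9]
tcp_rot: [3.141, 0.0, 1.628]
contact_force: [0.2, -0.2, -0.1]
grip_width: 72.1
finger_force: 0.0
```

>>> arm_command --gripper '[72,72,72,72,72]' --pt "-1 0.02 0" --pt "-1 0.02 0" --pt "-1 0.02 0" --pt "-1 0.02 0" --pt "-1 0.02 0" --twist '[0,0,0,0,0]'

```text
time: 72.05
tool_pos: [534.2, -113.2, 198.9]
tcp_rot: [3.141, 0.0, 1.628]
contact_force: [0.7, 0.2, -0.4]
grip_width: 72.2
finger_force: 0.0
```

>>> arm_command --gripper '[72,72,72,72,72]' --pt "-1 0.02 0" --pt "-1 0.02 0" --pt "-1 0.02 0" --pt "-1 0.02 0" --pt "-1 0.02 0" --twist '[0,0,0,0,0]'

```text
time: 72.68
tool_pos: [544.0, -238.3, 198.5]
tcp_rot: [3.141, 0.0, 1.628]
contact_force: [1.0, -0.7, -0.6]
grip_width: 72.0
finger_force: 0.0
```

Run:
```python
from h import *
o=info(); go(554,-397.7,38)
save('top','t7'); save('side','s7'); save('wrist','w7')
blobs('top','t7',['red','yel','blue','green'],(190,200,240,300),63)
blobs('top','t7',['green'],(295,250,365,320),98)
blobs('side','s7',['or'],(388,355,412,371),58)
```

```text
72.67 [ 544.  -238.3  198.5] [3.141 0.    1.628] F [ 1.  -0.7 -0.6] w 72.0 0.0 q [-0.54  0.49  1.37 -0.    1.28 -0.6 ]
after turning: dp units [-6.39  0.03  6.42] twist units -0.0
red [233, 228, 7, 8, 51] [236.2 231.7] [617.5 196.2  63. ]
yel [209, 229, 9, 9, 57] [212.9 232.9] [613.3 266.3  63. ]
blue [210, 266, 8, 8, 52] [213.3 269.3] [503.3 262.9  63. ]
green [324, 282, 11, 10, 72] [329.2 285.9] [455.7 -84.7  98. ]
or [395, 356, 11, 11, 96] [400.1 361.1] [ 558.7 -398.4   58. ]
```

>>> arm_command --gripper '[72,72,72,72,72]' --pt "-1 0 0" --pt "-1 0 0" --pt "-1 0 0" --pt "-1 0 0" --pt "-1 0 0" --twist '[0,0,0,0,0]'

```text
time: 73.45
tool_pos: [551.0, -363.2, 198.0]
tcp_rot: [3.142, 0.0, 1.629]
contact_force: [0.1, -0.8, 0.1]
grip_width: 71.8
finger_force: 0.0
```

>>> arm_command --gripper '[72,72,72,72,72]' --pt "-0.7 0 0.4" --pt "-0.6 0 0.8" --pt "0 0 0.6" --pt "0 0 0" --pt "0 0 0" --twist '[0,0,0,0,0]'

```text
time: 74.08
tool_pos: [553.2, -393.6, 153.4]
tcp_rot: [3.141, 0.0, 1.629]
contact_force: [-0.4, 0.2, 0.9]
grip_width: 72.0
finger_force: 0.0
```

Run:
```python
from h import *
o=info(); go(554,-397.7,38)
```

```text
74.08 [ 553.2 -393.6  153.4] [3.141 0.    1.629] F [-0.4  0.2  0.9] w 72.0 0.0 q [-0.73  0.68  1.15  0.    1.31 -0.79]
after turning: dp units [-0.16  0.02  4.61] twist units -0.0
```

>>> arm_command --gripper '[72,72,72,72,72]' --pt "-0.14 0 0.9" --pt "0 0 0.95" --pt "0 0 0.95" --pt "0 0 0.95" --pt "0 0 0.9" --twist '[0,0,0,0,0]'

```text
time: 74.7
tool_pos: [553.8, -397.6, 37.2]
tcp_rot: [3.14, 0.001, 1.629]
contact_force: [-0.3, -0.7, -0.6]
grip_width: 71.9
finger_force: 0.0
```

>>> arm_command --gripper '[60,50,45,45,45]' --pt "0 0 0" --pt "0 0 0" --pt "0 0 0" --pt "0 0 0" --pt "0 0 0" --twist '[0,0,0,0,0]'

```text
time: 75.32
tool_pos: [554.1, -398.4, 38.6]
tcp_rot: [3.139, 0.002, 1.628]
contact_force: [2.1, -0.4, 5.3]
grip_width: 51.3
finger_force: 30.0
```

>>> arm_command --gripper '[45,45,45,45,45]' --pt "0 0 -0.3" --pt "0 0 -0.8" --pt "0 0 -0.9" --pt "0 0 -0.9" --pt "0 0 -0.9" --twist '[0,0,0,0,0]'

```text
time: 75.95
tool_pos: [552.5, -397.6, 132.3]
tcp_rot: [-3.14, -0.001, 1.628]
contact_force: [0.7, 0.8, -0.9]
grip_width: 51.4
finger_force: 30.0
```

Run:
```python
from h import *
o=info(); go(*tote(-55,-37),46)
```

```text
75.95 [ 552.5 -397.6  132.3] [-3.140e+00 -1.000e-03  1.628e+00] F [ 0.7  0.8 -0.9] w 51.4 30.0 q [-0.74  0.71  1.17 -0.    1.27 -0.79]
after turning: dp units [23.48 -0.4   3.45] twist units -0.0
```

>>> arm_command --gripper '[45,45,45,45,45]' --pt "1 -0.02 -0.8" --pt "1 -0.02 -0.8" --pt "1 -0.02 -0.7" --pt "1 -0.02 -0.4" --pt "1 -0.02 0" --twist '[0,0,0,0,0]'

```text
time: 76.58
tool_pos: [543.3, -272.1, 200.0]
tcp_rot: [3.141, 0.001, 1.628]
contact_force: [-0.1, -0.5, -1.3]
grip_width: 51.4
finger_force: 30.0
```

>>> arm_command --gripper '[45,45,45,45,45]' --pt "1 -0.02 0" --pt "1 -0.02 0" --pt "1 -0.02 0" --pt "1 -0.02 0" --pt "1 -0.02 0" --twist '[0,0,0,0,0]'

```text
time: 77.2
tool_pos: [533.4, -146.9, 199.1]
tcp_rot: [-3.141, 0.0, 1.628]
contact_force: [-0.4, 0.4, -1.3]
grip_width: 51.3
finger_force: 30.0
```

>>> arm_command --gripper '[45,45,45,45,45]' --pt "1 -0.02 0" --pt "1 -0.02 0" --pt "1 -0.02 0" --pt "1 -0.02 0" --pt "1 -0.02 0" --twist '[0,0,0,0,0]'

```text
time: 77.82
tool_pos: [523.6, -22.3, 199.2]
tcp_rot: [-3.141, 0.0, 1.628]
contact_force: [-0.3, -0.1, -1.2]
grip_width: 51.5
finger_force: 30.0
```

>>> arm_command --gripper '[45,45,45,45,45]' --pt "1 -0.02 0" --pt "1 -0.02 0" --pt "1 -0.02 0" --pt "1 -0.02 0" --pt "1 -0.02 0" --twist '[0,0,0,0,0]'

```text
time: 78.45
tool_pos: [513.8, 102.2, 199.2]
tcp_rot: [-3.141, 0.0, 1.628]
contact_force: [-0.3, 0.2, -0.8]
grip_width: 51.3
finger_force: 30.0
```

>>> arm_command --gripper '[45,45,45,45,45]' --pt "0.87 0 0" --pt "0.87 0 0" --pt "0.87 0 0" --pt "0.87 0 0.3" --pt "0 0 0.7" --twist '[0,0,0,0,0]'

```text
time: 79.08
tool_pos: [509.1, 189.8, 174.5]
tcp_rot: [3.14, -0.0, 1.63]
contact_force: [0.3, 0.3, -0.5]
grip_width: 51.4
finger_force: 30.0
```

Run:
```python
from h import *
o=info(); go(*tote(-55,-37),46)
```

```text
79.08 [509.1 189.8 174.5] [ 3.14 -0.    1.63] F [ 0.3  0.3 -0.5] w 51.4 30.0 q [0.22 0.42 1.56 0.   1.16 0.16]
after turning: dp units [-0.08 -0.02  5.14] twist units -0.0
```

>>> arm_command --gripper '[45,45,45,45,45]' --pt "-0.04 0 0.85" --pt "0 0 0.95" --pt "0 0 0.95" --pt "0 0 0.95" --pt "0 0 0.95" --twist '[0,0,0,0,0]'

```text
time: 79.7
tool_pos: [508.9, 187.2, 57.2]
tcp_rot: [3.142, 0.0, 1.628]
contact_force: [0.4, -0.5, -1.2]
grip_width: 51.7
finger_force: 30.0
```

>>> arm_command --gripper '[45,45,45,45,45]' --pt "0 0 0.2" --pt "0 0 0.1" --pt "0 0 0.06" --pt "0 0 0" --pt "0 0 0" --twist '[0,0,0,0,0]'

```text
time: 80.32
tool_pos: [509.7, 186.7, 49.4]
tcp_rot: [3.141, -0.0, 1.628]
contact_force: [-0.0, -0.0, -0.9]
grip_width: 51.2
finger_force: 30.0
```

>>> arm_command --gripper '[45,45,45,45,45]' --pt "0 0 0.06" --pt "0 0 0.06" --pt "0 0 0.04" --pt "0 0 0" --pt "0 0 0" --twist '[0,0,0,0,0]'

```text
time: 80.95
tool_pos: [509.4, 186.7, 44.9]
tcp_rot: [-3.142, 0.0, 1.628]
contact_force: [0.5, -0.6, -0.6]
grip_width: 51.3
finger_force: 30.0
```

>>> arm_command --gripper '[45,45,45,45,45]' --pt "0 0 0.04" --pt "0 0 0.03" --pt "0 0 0" --pt "0 0 0" --pt "0 0 0" --twist '[0,0,0,0,0]'

```text
time: 81.58
tool_pos: [509.5, 186.7, 43.5]
tcp_rot: [3.141, -0.0, 1.628]
contact_force: [-1.0, 1.6, 5.0]
grip_width: 51.5
finger_force: 30.0
```

>>> arm_command --gripper '[56,60,60,60,60]' --pt "0 0 0" --pt "0 0 0" --pt "0 0 0" --pt "0 0 -0.5" --pt "0 0 -0.9" --twist '[0,0,0,0,0]'

```text
time: 82.2
tool_pos: [509.0, 186.6, 78.6]
tcp_rot: [-3.14, 0.0, 1.628]
contact_force: [0.5, 0.3, -0.2]
grip_width: 60.1
finger_force: 0.0
```

>>> arm_command --gripper '[60,60,60,60,60]' --pt "0 0 -0.9" --pt "0 0 -0.9" --pt "0 0 -0.9" --pt "0 0 -0.9" --pt "0 0 -0.9" --twist '[0,0,0,0,0]'

```text
time: 82.82
tool_pos: [509.4, 186.7, 192.4]
tcp_rot: [3.141, -0.0, 1.628]
contact_force: [-0.4, -0.4, -0.7]
grip_width: 59.7
finger_force: 0.0
```

>>> arm_command --gripper '[50,50,50,50,50]' --pt "0 0 -0.5" --pt "0 0 -0.5" --pt "0 0 0" --pt "0 0 0" --pt "0 0 0" --twist '[0.93,0.93,0.93,0.93,0.93]'

```text
time: 83.45
tool_pos: [509.4, 186.7, 216.6]
tcp_rot: [3.141, -0.0, 1.22]
contact_force: [-0.4, 0.1, 0.3]
grip_width: 50.1
finger_force: 0.0
```

>>> arm_command --gripper '[50,50,50,50,50]' --pt "0 0 0" --pt "0 0 0" --pt "0 0 0" --pt "0 0 0" --pt "0 0 0" --twist '[0.93,0.93,0.93,0.93,0.93]'

```text
time: 84.08
tool_pos: [509.4, 186.7, 216.6]
tcp_rot: [3.141, -0.001, 0.814]
contact_force: [0.3, -0.7, -0.2]
grip_width: 50.1
finger_force: 0.0
```

>>> arm_command --gripper '[50,50,50,50,50]' --pt "0 0 0" --pt "0 0 0" --pt "0 0 0" --pt "0 0 0" --pt "0 0 0" --twist '[0.93,0.93,0.93,0.93,0.93]'

```text
time: 84.7
tool_pos: [509.4, 186.7, 216.6]
tcp_rot: [3.141, -0.001, 0.408]
contact_force: [-0.0, -0.7, -1.0]
grip_width: 50.1
finger_force: 0.0
```

>>> arm_command --gripper '[50,50,50,50,50]' --pt "0 0 0" --pt "0 0 0" --pt "0 0 0" --pt "0 0 0" --pt "0 0 0" --twist '[0.93,0.93,0.93,0.93,0.93]'

```text
time: 85.32
tool_pos: [509.4, 186.7, 216.6]
tcp_rot: [-3.142, -0.001, 0.002]
contact_force: [-0.3, -0.2, -0.8]
grip_width: 49.8
finger_force: 0.0
```

Run:
```python
from h import *
o=info(); go(651,-91,205,0.0)
```

```text
85.33 [509.4 186.7 216.6] [-3.142e+00 -1.000e-03  2.000e-03] F [-0.3 -0.2 -0.8] w 49.8 0.0 q [ 0.21  0.38  1.49 -0.    1.27  1.78]
after turning: dp units [ 5.67 11.11  0.46] twist units 0.03
```

>>> arm_command --gripper '[50,50,50,50,50]' --pt "0.38 0.74 0" --pt "0.38 0.74 0" --pt "0.38 0.74 0" --pt "0.38 0.74 0" --pt "0.38 0.74 0" --twist '[0,0,0,0,0]'

```text
time: 85.95
tool_pos: [558.1, 92.8, 215.6]
tcp_rot: [3.141, 0.0, 0.005]
contact_force: [-0.1, -0.2, -0.7]
grip_width: 50.0
finger_force: 0.0
```

>>> arm_command --gripper '[50,50,50,50,50]' --pt "0.38 0.74 0" --pt "0.38 0.74 0" --pt "0.38 0.74 0" --pt "0.38 0.74 0" --pt "0.38 0.74 0" --twist '[0,0,0,0,0]'

```text
time: 86.58
tool_pos: [606.0, 1.0, 215.7]
tcp_rot: [3.142, -0.0, 0.005]
contact_force: [-0.0, -0.4, 0.3]
grip_width: 50.0
finger_force: 0.0
```

>>> arm_command --gripper '[50,50,50,50,50]' --pt "0.38 0.74 0" --pt "0.38 0.74 0" --pt "0.38 0.74 0" --pt "0.38 0.74 0" --pt "0.35 0.74 0" --twist '[0,0,0,0,0]'

```text
time: 87.2
tool_pos: [653.2, -91.3, 215.6]
tcp_rot: [3.142, 0.0, 0.005]
contact_force: [-0.2, -0.8, -1.2]
grip_width: 49.9
finger_force: 0.0
```

>>> arm_command --gripper '[50,50,50,50,50]' --pt "0 0 0" --pt "0 0 0" --pt "0 0 0" --pt "0 0 0" --pt "0 0 0" --twist '[0,0,0,0,0]'

```text
time: 87.82
tool_pos: [652.6, -89.7, 215.9]
tcp_rot: [3.141, -0.0, 0.006]
contact_force: [-0.1, -0.3, -0.2]
grip_width: 49.8
finger_force: 0.0
```

Run:
```python
from h import *
o=info(); save('wrist','w8')
im=save('top','t8')
blobs('top','t8',['red','yel','blue','or'],(205,215,243,285),63)
blobs('top','t8',['green'],(295,250,365,320),98)
blobs('wrist','w8',['blue'],(150,0,500,330),40,o)
```

```text
87.83 [652.6 -89.7 215.9] [ 3.141 -0.     0.006] F [-0.1 -0.3 -0.2] w 49.8 0.0 q [-0.25  0.6   1.13 -0.    1.41  1.31]
red [233, 228, 9, 8, 57] [236.8 231.6] [617.9 194.2  63. ]
yel [210, 229, 8, 9, 50] [213.1 233.1] [612.8 265.7  63. ]
blue [210, 266, 8, 8, 52] [213.3 269.3] [503.3 262.9  63. ]
or [235, 264, 8, 9, 59] [238.6 267.8] [508.3 187.   63. ]
blue [255, 115, 11, 173, 827] [260. 196.] [674.3 -34.2  40. ]
blue [376, 116, 13, 166, 857] [382.2 194.5] [ 676.4 -145.8   40. ]
blue [314, 165, 16, 108, 1676] [321.3 218. ] [654.2 -90.4  40. ]
```

View pics/w8.png

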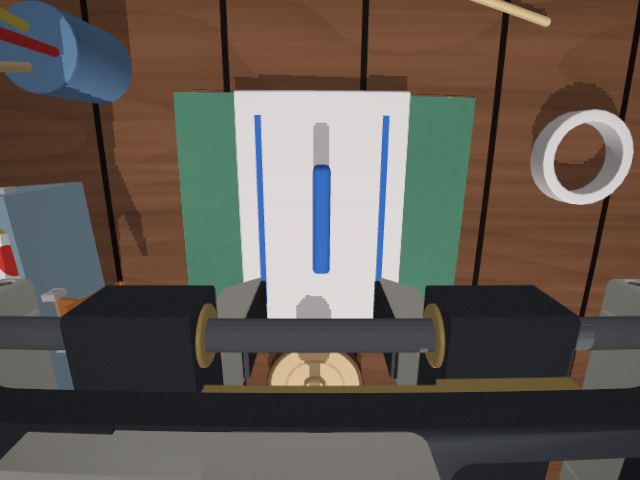

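The wrist view shows the lid squarely on the mat (far edge at row 92, columns 235–409) with the handle at (321,218). All four jar caps are found inside the tote. The tree is hidden by the gripper, so I'll check it from the side.

Run:
```python
from h import *
o=get_obs()
a,b=[at('wrist',p,14,o) for p in [(235,92),(409,93)]]; print(a,b,'centre',(a+b)/2-[117,0,0])
print('handle ends',at('wrist',(321.5,165),48,o),at('wrist',(321,272),48,o))
save('side','s8'); HUE['green']=(40,85); blobs('side','s8',['green'],(255,250,320,300),78)
p=get_calibration('side')
for z in (58,98): print(cv2.projectPoints(np.array([[455.,-84.7,z]]),*(lambda Rm:(cv2.Rodrigues(Rm.T)[0],-Rm.T@p['position']))(R.from_euler('xyz',p['attitude']).as_matrix()),p['mtx'],p['dist_coeffs'])[0])
o=get_obs(); go(652,-90,26)
```

```text
[766.88260979 -10.33296003  14.        ] [ 766.96486201 -170.76609565   14.        ] centre [649.9237359  -90.54952784  14.        ]
handle ends [702.9905704  -90.34907328  48.        ] [603.97287601 -90.57423568  48.        ]
green [277, 276, 13, 19, 202] [283.1 285.1] [457.1 -82.5  78. ]
[[[283.38822514 290.90942097]]]
[[[282.3175491 281.1909686]]]
after turning: dp units [-0.02  0.    7.59] twist units -0.0
```

The tree is still upright on the slice. I'll regrasp the lid at exactly the earlier grip pose.

>>> arm_command --gripper '[50,50,50,50,50]' --pt "-0.06 0.03 0.9" --pt "0 0 0.95" --pt "0 0 0.95" --pt "0 0 0.95" --pt "0 0 0.95" --twist '[0.06,0,0,0,0]'

```text
time: 88.6
tool_pos: [651.1, -90.8, 97.5]
tcp_rot: [3.141, -0.0, -0.0]
contact_force: [-0.3, -0.4, 0.3]
grip_width: 50.3
finger_force: 0.0
```

>>> arm_command --gripper '[50,50,50,50,50]' --pt "0 0 0.9" --pt "0 0 0.8" --pt "0 0 0.8" --pt "0 0 0.4" --pt "0 0 0" --twist '[0,0,0,0,0]'

```text
time: 89.22
tool_pos: [650.8, -90.8, 25.2]
tcp_rot: [-3.141, 0.001, -0.0]
contact_force: [0.4, -1.1, 0.4]
grip_width: 50.0
finger_force: 0.0
```

Run:
```python
from h import *
o=info(); go(651.1,-90.8,24.5,0.001)
```

```text
89.22 [650.8 -90.8  25.2] [-3.141e+00  1.000e-03 -0.000e+00] F [ 0.4 -1.1  0.4] w 50.0 0.0 q [-0.26  0.78  1.35 -0.    1.01  1.32]
after turning: dp units [0.01 0.   0.03] twist units -0.01
```

>>> arm_command --gripper '[0,0,0,0,0]' --pt "0 0 0" --pt "0 0 0" --pt "0 0 0" --pt "0 0 0" --pt "0 0 0" --twist '[0,0,0,0,0]'

```text
time: 89.85
tool_pos: [651.2, -90.9, 26.0]
tcp_rot: [3.141, -0.0, -0.0]
contact_force: [-0.3, 0.8, 1.7]
grip_width: 15.5
finger_force: 30.0
```

>>> arm_command --gripper '[0,0,0,0,0]' --pt "0 0 -0.3" --pt "0 0 -0.7" --pt "0 0 -0.9" --pt "0 0 -0.9" --pt "0 0 -0.9" --twist '[0,0,0,0,0]'

```text
time: 90.48
tool_pos: [651.2, -90.9, 120.1]
tcp_rot: [3.141, -0.001, -0.0]
contact_force: [-0.2, -0.1, -3.1]
grip_width: 15.8
finger_force: 30.0
```

>>> arm_command --gripper '[0,0,0,0,0]' --pt "0 0 -0.9" --pt "0 0 -0.9" --pt "0 0 -0.9" --pt "0 0 -0.9" --pt "0 0 0" --twist '[-0.14,-0.14,-0.14,-0.14,-0.14]'

```text
time: 91.1
tool_pos: [652.1, -91.0, 211.2]
tcp_rot: [3.14, -0.005, 0.062]
contact_force: [-0.2, -0.1, -2.7]
grip_width: 16.3
finger_force: 30.0
```

Run:
```python
from h import *
o=info(); go(562.5,227.3,117,0.062)
```

```text
91.1 [652.1 -91.  211.2] [ 3.14  -0.005  0.062] F [-0.2 -0.1 -2.7] w 16.3 30.0 q [-0.25  0.6   1.14 -0.    1.39  1.25]
after turning: dp units [ -2.79 -12.93   3.77] twist units -0.01
```

>>> arm_command --gripper '[0,0,0,0,0]' --pt "-0.19 -0.86 0" --pt "-0.19 -0.86 0" --pt "-0.19 -0.86 0" --pt "-0.19 -0.86 0" --pt "-0.19 -0.86 0" --twist '[0,0,0,0,0]'

```text
time: 91.72
tool_pos: [620.3, 16.8, 208.2]
tcp_rot: [3.141, -0.0, 0.062]
contact_force: [1.1, -0.2, -3.0]
grip_width: 15.8
finger_force: 30.0
```

>>> arm_command --gripper '[0,0,0,0,0]' --pt "-0.19 -0.86 0" --pt "-0.19 -0.86 0" --pt "-0.19 -0.86 0" --pt "-0.19 -0.86 0" --pt "-0.19 -0.86 0" --twist '[0,0,0,0,0]'

```text
time: 92.35
tool_pos: [590.2, 122.3, 208.2]
tcp_rot: [3.142, -0.0, 0.061]
contact_force: [0.2, 0.1, -2.4]
grip_width: 15.8
finger_force: 30.0
```

>>> arm_command --gripper '[0,0,0,0,0]' --pt "-0.19 -0.86 0" --pt "-0.19 -0.86 0" --pt "-0.19 -0.86 0" --pt "-0.19 -0.86 0" --pt "-0.14 -0.86 0" --twist '[0,0,0,0,0]'

```text
time: 92.98
tool_pos: [561.2, 228.2, 208.2]
tcp_rot: [3.141, -0.0, 0.061]
contact_force: [0.4, 0.4, -2.8]
grip_width: 15.5
finger_force: 30.0
```

>>> arm_command --gripper '[0,0,0,0,0]' --pt "0 0 0.6" --pt "0 0 0.8" --pt "0 0 0.6" --pt "0 0 0" --pt "0 0 0" --twist '[0,0,0,0,0]'

```text
time: 93.6
tool_pos: [562.1, 226.7, 158.7]
tcp_rot: [-3.142, -0.001, 0.061]
contact_force: [0.6, 0.3, -1.4]
grip_width: 15.8
finger_force: 30.0
```

Run:
```python
from h import *
o=info(); go(562.5,227.3,117,0.06)
```

```text
93.6 [562.1 226.7 158.7] [-3.142e+00 -1.000e-03  6.100e-02] F [ 0.6  0.3 -1.4] w 15.8 30.0 q [ 0.26  0.55  1.39 -0.    1.21  1.77]
after turning: dp units [ 0.02 -0.02  1.67] twist units 0.01
```

>>> arm_command --gripper '[0,0,0,0,0]' --pt "0.02 -0.02 0.5" --pt "0 0 0.5" --pt "0 0 0.3" --pt "0 0 0" --pt "0 0 0" --twist '[0,0,0,0,0]'

```text
time: 94.22
tool_pos: [562.3, 227.4, 125.9]
tcp_rot: [-3.142, -0.001, 0.061]
contact_force: [-0.9, 0.6, -3.0]
grip_width: 16.0
finger_force: 30.0
```

>>> arm_command --gripper '[0,0,0,0,0]' --pt "0 0 0.08" --pt "0 0 0.08" --pt "0 0 0.06" --pt "0 0 0" --pt "0 0 0" --twist '[0,0,0,0,0]'

```text
time: 94.85
tool_pos: [562.1, 227.4, 120.2]
tcp_rot: [3.142, -0.0, 0.061]
contact_force: [-0.2, 0.2, -2.8]
grip_width: 16.0
finger_force: 30.0
```

>>> arm_command --gripper '[0,0,0,0,0]' --pt "0 0 0.04" --pt "0 0 0.04" --pt "0 0 0" --pt "0 0 0" --pt "0 0 0" --twist '[0,0,0,0,0]'

```text
time: 95.48
tool_pos: [562.0, 227.3, 118.2]
tcp_rot: [3.141, 0.0, 0.061]
contact_force: [-0.1, -0.4, -2.3]
grip_width: 15.9
finger_force: 30.0
```

>>> arm_command --gripper '[0,0,0,0,0]' --pt "0 0 0.04" --pt "0 0 0.04" --pt "0 0 0" --pt "0 0 0" --pt "0 0 0" --twist '[0,0,0,0,0]'

```text
time: 96.1
tool_pos: [562.1, 227.3, 118.0]
tcp_rot: [-3.142, -0.001, 0.061]
contact_force: [-3.9, -1.7, 9.3]
grip_width: 15.7
finger_force: 30.0
```

Contact came at exactly the seated height (the grip offset of 18 mm carried over). Releasing.

>>> arm_command --gripper '[20,50,50,50,50]' --pt "0 0 0" --pt "0 0 0" --pt "0 0 0" --pt "0 0 0" --pt "0 0 -0.4" --twist '[0,0,0,0,0]'

```text
time: 96.72
tool_pos: [561.5, 227.2, 125.7]
tcp_rot: [3.141, 0.002, 0.061]
contact_force: [-0.1, 0.4, 0.1]
grip_width: 49.3
finger_force: 0.0
```

>>> arm_command --gripper '[50,50,50,50,50]' --pt "0 0 -0.9" --pt "0 0 -0.9" --pt "0 0 -0.9" --pt "0 0 -0.9" --pt "0 0 -0.4" --twist '[0,0,0,0,0]'

```text
time: 97.35
tool_pos: [562.6, 227.5, 228.2]
tcp_rot: [-3.141, -0.003, 0.061]
contact_force: [-0.4, -0.2, 0.3]
grip_width: 49.9
finger_force: 0.0
```

>>> arm_command --gripper '[50,50,50,50,50]' --pt "0 0.9 0" --pt "0 0.9 0" --pt "0 0.9 0" --pt "0 0.9 0" --pt "0 0.9 0" --twist '[0,0,0,0,0]'

```text
time: 97.98
tool_pos: [568.3, 112.8, 225.0]
tcp_rot: [3.141, 0.002, 0.06]
contact_force: [0.2, -0.7, -0.2]
grip_width: 49.9
finger_force: 0.0
```

>>> arm_command --gripper '[50,50,50,50,50]' --pt "0 0.9 0" --pt "0 0.9 0" --pt "0 0.9 0" --pt "0 0.9 0" --pt "0 0 0" --twist '[0,0,0,0,0]'

```text
time: 98.6
tool_pos: [573.8, 22.9, 225.2]
tcp_rot: [3.141, 0.002, 0.058]
contact_force: [0.5, 0.2, -0.2]
grip_width: 49.7
finger_force: 0.0
```

Run:
```python
from h import *
info(); im=save('side','s9')[:,:,::-1]; t=save('top','t9')[:,:,::-1]
f=lambda a:cv2.resize(a,(400,500),interpolation=cv2.INTER_CUBIC)
cv2.imwrite('pics/f.png',np.hstack([f(t[190:310,170:266]),f(im[140:320,180:324])]))
```

```text
98.6 [573.8  22.9 225.2] [3.141e+00 2.000e-03 5.800e-02] F [ 0.5  0.2 -0.2] w 49.7 0.0 q [-0.09  0.44  1.38 -0.    1.32  1.42]
```

View pics/f.png

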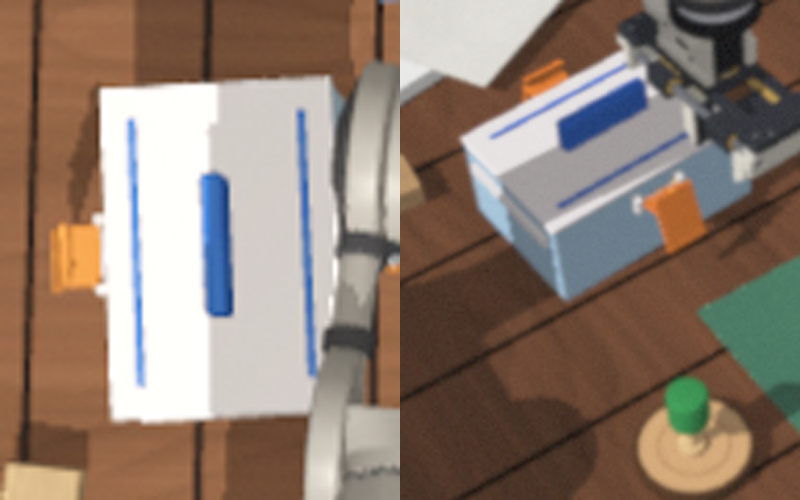

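The lid sits square on the tote, both clips are open at (75,257) and (675,215), and the tree stands on the slice at (687,410). Handing in.

```bash
python3 -c "
from plant import *
print(close_job())"
```

```text
the job is handed in; nothing more can be done
None
```

I handed the job in at about 99 s: both clips are open, the tree stands on the log slice, all four jars are upright in the tote and the lid is back on square. I confirmed this in the camera images, but the hand-in returned no verdict.

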